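# Line up a drawer pull under the bench drill

## Task

A wooden drawer pull lies on the table of the small bench drill, with a pencil cross where its screw hole is to go. Keeping it flat on the drill's table, slide it until the cross sits right under the point of the bit, and let go of it; then, with the motor off, check it by bringing the feed lever down until the bit's point rests on the cross for a moment. Let the lever go back up and leave the pull lined up, ready to drill, with the things lying around undisturbed.

Things in the scene. Friction and masses are not known exactly. Their poses are not given: they have to be found in the camera images.
- drill: compact bench drill, green head, black belt cover, grey metal foot, fixed, motor off. Origin on the spindle axis at worktop height; x points from the spindle to the column behind, y left, z up. Its foot is the drill table: flat, top at z 18 mm, x -130 to +145, y -90 to +90. Column 30 mm dia at x 112, with a foot 60 mm dia
- head_front (a point): middle of the lower front edge of the green head, which overhangs the table: underside 165 mm above the worktop, 80 mm wide, front face 55 mm ahead of the spindle axis; the belt cover above it (253 to 299 mm up, 98 mm wide) reaches 62 mm ahead. No room for an upright gripper over the pull once in place: reach in under the head from the front, leaning back 35 to 45 degrees
- quill: moving spindle with steel chuck (31 mm dia, from 30 to 66 mm above the bit's point) and 6 mm drill bit; moves straight down as the feed lever is brought down. Origin at the bit's point
- bit_point (a point): the bit's point, on the spindle axis; 70 mm above the worktop when the lever is up, that is 28 mm above the back of the pull
- feed_lever (a joint): feed lever on the right-hand side of the head, rad: 0 = up (springs back there when let go), grows as it is brought down, stop at 1.1. The bit goes down 30 mm per radian and meets the pull at about 0.93. 1 to 2 N at the knob moves it, about 3 N near the bottom
- feed_knob (a point): centre of the black ball knob (28 mm dia) at the end of the lever. The lever is a 9 mm bar, 140 mm from pivot to knob, which points to the front (drill -x) and 35 degrees up at 0; the knob swings forward and down in a vertical plane (drill x-z), to 18 degrees below level when the bit meets the pull. It can be pushed down from above with closed fingers
- feed_pivot (a point): centre of the lever's pivot, level with the knob sideways; the hinge axis is the drill's y axis
- pull: beech drawer pull, a bar with well-rounded edges lying back face up on the drill's table: 130 mm long (x), 36 mm wide (y), 24 mm thick, loose, 80 to 170 g. Origin at the middle of its underside
- cross (a point): the pencil cross (18 mm lines) in the middle of the pull's upper face
- pull_done: another such pull, already drilled (small dark hole, no cross), on the worktop; leave it alone. Origin at the middle of its underside
- pen: white and red pen, 145 mm, on the worktop left of the drill; leave it alone
- tape_measure: yellow and black tape measure, 34x67x60 mm, on the worktop right of the drill; leave it alone
- screwdriver: screwdriver with amber handle, 206 mm, on the worktop right of the drill; leave it alone
Things that resemble listed ones, but are neither listed nor needed, are in the scene too. Leave any yellow look-alike of the pull alone.

How it is judged:
By the outcome, as a careful person would: the job done as asked, in the order asked, and still so for the second after the job is handed in, with the robot touching nothing.
It also fails if it takes over 70 s, if anything falls off the work surface, if the arm or the gripper's body presses on something with over 40 N, if the wrist force passes 120 N, or if a joint passes its speed limit or range.

## Robot

A 6-joint arm with a two-finger parallel gripper is mounted at the origin on a cart in front of the work surface, level with it; the furniture and walls round the work are solid. World frame = base frame: x ahead of the robot, y to its left, z up, the work surface at z = 0. Lengths are in m, angles in rad, forces in N, time in s.
With the tool pointing down it reaches from about 0.35 to 0.975 m from the base axis. Payload 7.1 kg.
Tool frame: the origin (TCP) lies at the very end of the fingers, on their centre line; the grasp point (between the pads) lies manip.pinch_z behind it (manip.pinch_z is the distance from the TCP to the grasp point, in m); z points along the fingers, y is the line along which they close (so a half turn about z gives the same grasp; the last joint's range is limited). The gripper opens to 88 mm and grips with 3 to 60 N. Pads are 20 mm wide; open, the fingers measure 115 mm over their backs; the gripper's body (75 mm by 178 mm) begins 61 mm behind the grasp point.
Start: joints at [1.294, 0.423, 1.63, -0, 1.089, -0.019], TCP at [0.159, 0.604, 0.223] pointing down, gripper open.
Joint ranges: [-3, 3], [-0.9, 2.11], [0.09, 2.58], [-1.31, 4.45], [0.11, 2.69], [-2.54, 2.54]. Speed limits (rad/s): [2.39, 2.39, 3.01, 3.14, 3.14, 3.14].

## Interface

Orientations are given as a unit quaternion [w, x, y, z].
In Python, from rig import manip gives the robot as it stands.
- The arm moves only by the shell command python3 -m jog 'ROWS' [FORCE]. ROWS is JSON, a list of rows, each a list of 3 entries, a list of its own where there are three numbers: the shift along the tool's x, y, z as a fraction of full scale, then the turn, a rotation vector about the tool's x, y, z as a fraction of full scale, then the opening, from 0 (shut) to 1 (fully open). In form: [[[tx, ty, tz], [ax, ay, az], jaw], ...]. A call has 1 to 12 rows; each row shifts and turns the commanded pose from where the row before left it, along the tool's axes as they then stand; what a row does not reach is not made up. Full scale, the value 1, is 25 mm for a shift and 0.1 rad for a turn. A row lasts 1/12 s, in which the tool goes at most 41.7 mm and 7.16 degrees, less where a joint would pass 70% of its speed; a pose out of reach is approached as far as the arm can. A call with a number of a shift or a turn outside -1 to 1 is refused whole. A call with a gripper value outside its range is refused whole. The fingers move at their own pace and stop on an object; FORCE is the grip in N (left out, the last holds). Time passes only in rows, so rows that do not move let the fingers close. It gives the time, the measured TCP pose, the force, the opening and the grip force at its end, in the units of the state.
- manip.read_state(): the state, without advancing time (a new reading comes with each control period).
- manip.get_image(name): name is "scene" or "top" or "wrist"; returns a dict with "color" (384x512x3 uint8, red, green, blue), "fx", "fy", "cx", "cy" (pixels), "distortion" ([k1, k2, p1, p2, k3] as OpenCV has them; the pictures are not rectified), "position" and "orientation" of the camera in the world; the wrist camera has in their place "tool_from_camera" (4x4, takes a point from camera to tool coordinates, whose origin is the TCP and whose axes are the flange's). Camera axes: x right, y up, looking along -z (the intrinsics and any distortion apply to the point x, -y, -z); pixel columns grow to the right and rows downward; lengths in m; the calibration is good to about 2 mm. A picture is of the moment at which its call begins: read the wrist's pose just before it. There is no depth.
- manip.close_job(): hands the job in; it is judged then, once.
Trained networks look in the newest picture that a camera, given by its name, has taken for a name from the list of things; names that differ only in an ending like _2 or _b are one class to them, and where a whole thing is asked for, a point or a joint stands for the part that bears it (a point fixed in the world has none). Each returns a list of dicts, best first, with "conf" (0 to 1); they miss things now and then, are a little off and sometimes report something else, mostly with a low value. They report only what shows in the picture. A call takes as long as a camera call. They do not tell look-alikes from the thing itself.
- manip.regions_of(camera, target): "pixels" (384x512 bool, what is visible of it) and "box" ([left, top, width, height] in pixels, round what is visible of it).
- manip.mark_of(camera, target): "centre" ([column, row] in pixels: a listed point, or the origin of a listed thing).
The state is a dict: "time_s": time; "q": joint angles; "joint_velocities": joint speeds; "tau": joint torques, N m; "tool_pos": TCP position; "ee_rot": TCP orientation; "ft_force": force on the tool from outside, world axes, zero at the start; "wrist_torque": the same for the moment, N m; "grip_width": finger opening in m; "grasp_force": force on a finger pad.
Only numpy, scipy, OpenCV 4.12 (cv2) and the standard library are available. Lean on these libraries where they do the work, as an engineer would, in place of code of your own. Each camera call takes 0.05 s, during which the arm holds its last target. There are 200 camera calls.

## Working session

There is one attempt and no reset: what is moved stays moved. The work goes in short steps, Python scripts to look and compute and a shell command to move; the robot and the scene stay as the last step left them, time stands still between calls to the robot, and variables do not carry over. Pictures are saved under pics/ and viewed, at most 10 in all, crops included, and the job is handed in when it is done.

```bash
ls; mkdir -p pics; cat > h.py <<'E'
import numpy as np, cv2
from scipy.spatial.transform import Rotation as R
from rig import manip
def rot(q): return R.from_quat([q[1],q[2],q[3],q[0]])
def cam(name):
    s=manip.read_state(); im=manip.get_image(name)
    if name=="wrist":
        T=np.array(im["tool_from_camera"]); W=np.eye(4); W[:3,:3]=rot(s["ee_rot"]).as_matrix(); W[:3,3]=s["tool_pos"]
        M=W@T; im["P"]=M[:3,3]; im["Rm"]=M[:3,:3]
    else:
        im["P"]=np.array(im["position"]); im["Rm"]=rot(im["orientation"]).as_matrix()
    im["K"]=np.array([[im["fx"],0,im["cx"]],[0,im["fy"],im["cy"]],[0,0,1.]]); im["D"]=np.array(im["distortion"],float)
    return im
def ray(im,px):
    u=cv2.undistortPoints(np.array([[px]],float),im["K"],im["D"])[0,0]
    d=im["Rm"]@np.array([u[0],-u[1],-1]); return im["P"],d/np.linalg.norm(d)
def onz(im,px,z):
    p,d=ray(im,px); return p+d*(z-p[2])/d[2]
def tri(rs):
    A=np.zeros((3,3));b=np.zeros(3)
    for p,d in rs:
        M=np.eye(3)-np.outer(d,d);A+=M;b+=M@p
    x=np.linalg.solve(A,b); return x,[np.linalg.norm(np.cross(x-p,d)) for p,d in rs]
def proj(im,X):
    c=(np.atleast_2d(X)-im["P"])@im["Rm"]; c=c*[1,-1,-1]
    return cv2.projectPoints(c,np.zeros(3),np.zeros(3),im["K"],im["D"])[0][:,0]
def save(im,name): cv2.imwrite("pics/"+name,im["color"][:,:,::-1])
E
python3 - <<'E'
from h import *
ims={}
for c in ("scene","top","wrist"):
    im=cam(c); ims[c]=im
    print(c,im["P"].round(3),(-im["Rm"][:,2]).round(2))
    for t in ("drill","head_front","bit_point","feed_knob","feed_pivot","pull","cross","pull_done","pen","tape_measure","screwdriver"):
        print(t,[(np.round(m["centre"],1).tolist(),round(m["conf"],2)) for m in manip.mark_of(c,t)][:3])
a=np.hstack([ims["scene"]["color"],ims["top"]["color"]])
cv2.imwrite("pics/a.png",cv2.resize(a,(800,300),interpolation=cv2.INTER_AREA)[:,:,::-1])
save(ims["scene"],"s.png");save(ims["top"],"t.png");save(ims["wrist"],"w.png")
E
```

```text
pics
scene [-0.088 -0.432  0.584] [ 0.77  0.42 -0.47]
drill [([290.1, 244.5], 0.67)]
head_front [([284.2, 197.1], 0.88), ([299.5, 167.2], 0.44)]
bit_point [([293.8, 222.8], 0.58)]
feed_knob [([301.1, 168.2], 0.52)]
feed_pivot [([327.5, 183.3], 0.63), ([274.2, 245.2], 0.31)]
pull [([273.6, 247.2], 0.82), ([180.1, 202.4], 0.66)]
cross [([180.5, 199.6], 0.69), ([277.4, 241.7], 0.59)]
pull_done [([217.8, 238.8], 0.83)]
pen [([270.1, 219.6], 0.59)]
tape_measure [([349.5, 263.3], 0.82)]
screwdriver [([312.3, 288.3], 0.83), ([290.4, 243.4], 0.55)]
top [ 0.213 -0.166  1.116] [ 0.37  0.08 -0.93]
drill [([278.1, 200.6], 0.96)]
head_front [([279.9, 194.8], 0.98)]
bit_point []
feed_knob [([294.6, 205.7], 0.57)]
feed_pivot [([306.8, 183.7], 0.68), ([271.3, 215.8], 0.27)]
pull [([169.8, 183.4], 0.77), ([307.0, 181.7], 0.73), ([273.0, 216.5], 0.67)]
cross [([169.9, 183.9], 0.76), ([270.5, 211.0], 0.65)]
pull_done [([224.1, 217.1], 0.83)]
pen [([305.1, 248.1], 0.74), ([254.2, 175.4], 0.4)]
tape_measure [([326.2, 212.1], 0.77)]
screwdriver [([301.5, 248.8], 0.54)]
wrist [0.081 0.625 0.384] [ 0.28 -0.07 -0.96]
drill []
head_front []
bit_point []
feed_knob []
feed_pivot []
pull []
cross []
pull_done []
pen []
tape_measure []
screwdriver []
```

```bash
python3 - <<'E'
from h import *
s=cv2.imread("pics/s.png")[130:330,150:410];t=cv2.imread("pics/t.png")[130:290,150:370]
cv2.imwrite("pics/sc.png",cv2.resize(s,(780,600),interpolation=cv2.INTER_CUBIC))
cv2.imwrite("pics/tc.png",cv2.resize(t,(770,560),interpolation=cv2.INTER_CUBIC))
S=cam("scene");T=cam("top")
def b(n,a,c): print(n,*[np.round(v,4) for v in tri([ray(S,a),ray(T,c)])])
b("head_front",[284.2,197.1],[279.9,194.8])
b("knob",[301.1,168.2],[294.6,205.7])
b("pivot",[327.5,183.3],[306.8,183.7])
b("cross",[277.4,241.7],[270.5,211.0])
print(onz(S,[277.4,241.7],.042),onz(T,[270.5,211],.042),onz(S,[273.6,247.2],.018),onz(T,[273,216.5],.018))
print("drill",onz(S,[290.1,244.5],0),onz(T,[278.1,200.6],0))
print("yellow",onz(S,[180,200],.024),onz(T,[169.8,183.5],.024))
print("done",onz(S,[217.8,238.8],0),onz(T,[224.1,217.1],0))
E
```

```text
head_front [ 0.6013 -0.1635  0.1633] [0.005 0.005]
knob [ 0.5358 -0.2124  0.2776] [0.0034 0.0034]
pivot [ 0.6373 -0.243   0.2051] [0.0056 0.0056]
cross [ 0.5991 -0.1484  0.0242] [0.002 0.002]
[ 0.57853396 -0.15893332  0.042     ] [ 0.5917335  -0.14701689  0.042     ] [ 0.58185446 -0.14823777  0.018     ] [ 0.58269665 -0.15799046  0.018     ]
drill [ 0.63659712 -0.17251589  0.        ] [ 0.64867937 -0.165594    0.        ]
yellow [0.6370335  0.20137642 0.024     ] [0.63265801 0.21023781 0.024     ]
done [0.557569  0.0083434 0.       ] [0.55605005 0.00394087 0.        ]
```

View pics/sc.png

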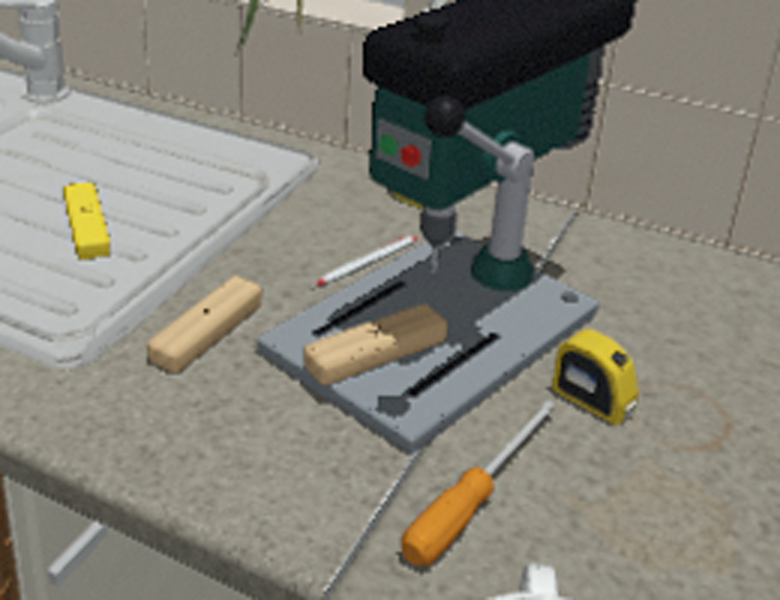

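View pics/tc.png

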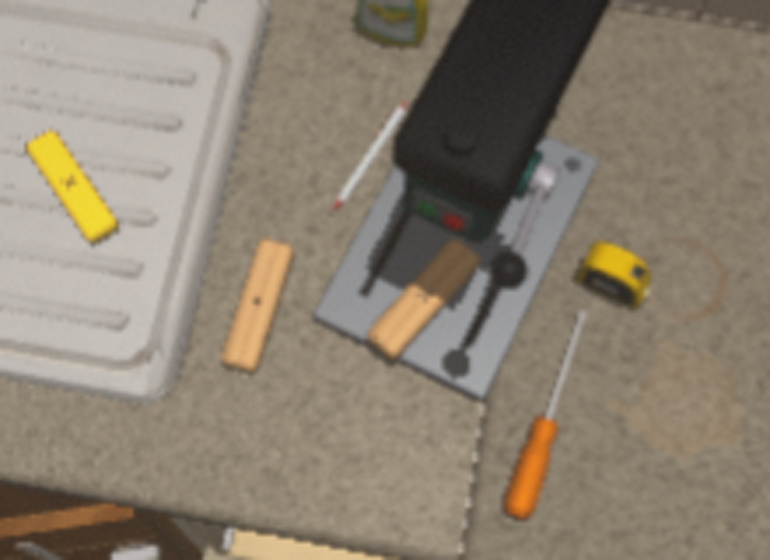

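The scene picture shows three candidates. The plain beech bar on the drill table, at (275,244) in scene and (271,212) in top, has a cross and no hole, so it is the pull. The beech bar with the dark hole at (219,235) is pull_done. The yellow bar on the sink at (179,203) is a look-alike.

Next I fit the drill's pose from its table corners and get the pull's outline.

```bash
python3 - <<'E'
from h import *
from scipy.optimize import least_squares
S=cam("scene");T=cam("top")
f=lambda x,y,k,o=(150,130):[o[0]+x/k,o[1]+y/k]
obsS=[f(258,345,3),f(410,445,3),f(598,305,3)]
obsT=[f(316,318,3.5),f(485,397,3.5),f(595,160,3.5)]
C=np.array([[-.13,.09,.018],[-.13,-.09,.018],[.145,-.09,.018],[-.055,0,.165]])
oS=np.array(obsS+[[284.2,197.1]]);oT=np.array(obsT+[[279.9,194.8]])
def W(p,X): return R.from_euler('z',p[2]).apply(X)+[p[0],p[1],0]
r=least_squares(lambda p:np.r_[(proj(S,W(p,C))-oS).ravel(),(proj(T,W(p,C))-oT).ravel()],[.645,-.167,-.3])
p=r.x;print("drill",p.round(4),np.degrees(p[2]));print(r.fun.reshape(-1,2).round(1))
inv=lambda X:R.from_euler('z',-p[2]).apply(np.array(X)-[p[0],p[1],0])
print("pull reg")
for n,im in(("scene",S),("top",T)):
    for m in manip.regions_of(n,"pull"): 
        print(n,m["box"],round(m["conf"],2),m["pixels"].sum())
        q=m["pixels"].astype(np.uint8);c=cv2.boxPoints(cv2.minAreaRect(cv2.findNonZero(q)));print([onz(im,k,.036)[:2].round(3) for k in c])
for n,X in(("knob",[.5358,-.2124,.2776]),("pivot",[.6373,-.243,.2051]),("crossS",onz(S,[277.4,241.7],.042)),("crossT",onz(T,[270.5,211],.042))):print(n,inv(X).round(4))
# knob/pivot refine: unknown pivot (x,y,z) in drill frame, knob = pivot+.14(-c35,0,s35)
a=np.radians(35)
def g(v): 
    X=W(p,np.array([v,v+.14*np.array([-np.cos(a),0,np.sin(a)])]))
    return np.r_[(proj(S,X)-[[322,183.5],[298,168.5]]).ravel(),(proj(T,X)-[[305,181],[295.3,207]]).ravel()]
r=least_squares(g,[0.05,-.08,.2]);v=r.x;print("pivot",v,r.fun.round(1));print("knobW",W(p,(v+.14*np.array([-np.cos(a),0,np.sin(a)]))[None]))
print(manip.pinch_z)
big=cv2.resize(T["color"][180:240,230:310],(800,600),interpolation=cv2.INTER_CUBIC);cv2.imwrite("pics/tz.png",big[:,:,::-1])
E
```

```text
drill [ 0.6476 -0.1746 -0.2731] -15.645131095001826
[[-1.1 -2.3]
 [ 1.9 -0.7]
 [ 1.3 -1.8]
 [-0.4 -0.1]
 [-0.5  0.2]
 [ 1.1  1.4]
 [ 2.  -0.4]
 [-3.2  2.2]]
pull reg
scene [170.7, 188.4, 12.6, 27.2] 0.66 296
[array([0.647, 0.249]), array([0.679, 0.228]), array([0.569, 0.12 ]), array([0.541, 0.139])]
scene [253.4, 229.4, 45.2, 26.0] 0.6 665
[array([ 0.533, -0.104]), array([ 0.663, -0.17 ]), array([ 0.614, -0.206]), array([ 0.494, -0.14 ])]
top [253.1, 202.9, 32.3, 32.0] 0.7 387
[array([ 0.535, -0.1  ]), array([ 0.648, -0.164]), array([ 0.627, -0.196]), array([ 0.515, -0.131])]
top [156.4, 168.7, 28.4, 31.1] 0.55 394
[array([0.662, 0.268]), array([0.692, 0.243]), array([0.598, 0.145]), array([0.57, 0.17])]
knob [-0.0975 -0.0666  0.2776]
pivot [ 0.0085 -0.0687  0.2051]
crossS [-0.0707 -0.0036  0.042 ]
crossT [-0.0612  0.0115  0.042 ]
pivot [ 0.01295259 -0.06223472  0.19861231] [ 1.5  1.  -1.5 -0.7  1.9  1.  -1.6 -1.1]
knobW [[ 0.53287364 -0.20708082  0.27891301]]
0.0187
```

View pics/tz.png

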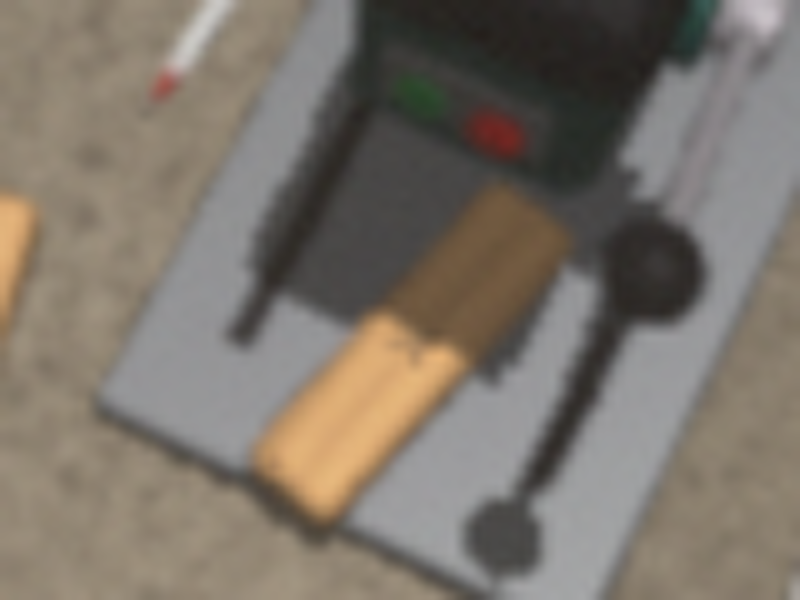

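The crop shows the beech pull with the pencil cross at about (412,343), which is top pixel (271,214). It has no hole, so it is the right piece. Next I plan the approach to a wrist view from in front of the drill.

```bash
cat >> h.py <<'E'
from scipy.linalg import logm,expm
P=np.array([.6476,-.1746,-.2731])   # drill pose
def D2W(X): return R.from_euler('z',P[2]).apply(X)+[P[0],P[1],0]
def W2D(X): return R.from_euler('z',-P[2]).apply(np.array(X)-[P[0],P[1],0])
def ori(yaw,lean): # tool z forward/down, x axis away from robot
    return R.from_euler('z',yaw).as_matrix()@np.column_stack([[np.cos(lean),0,np.sin(lean)],[0,-1,0],[np.sin(lean),0,-np.cos(lean)]])
def cur(s=None):
    s=s or manip.read_state();T=np.eye(4);T[:3,:3]=rot(s["ee_rot"]).as_matrix();T[:3,3]=s["tool_pos"];return T
def pose(M,p): T=np.eye(4);T[:3,:3]=M;T[:3,3]=p;return T
def row(A,B,n):
    E=expm(np.real(logm(np.linalg.inv(A)@B))/n)
    print(n,"x",(E[:3,3]/.025).round(3).tolist(),(R.from_matrix(E[:3,:3]).as_rotvec()/.1).round(3).tolist())
E
python3 - <<'E'
from h import *
T=cur();print(T.round(3));im=manip.get_image("wrist");c=np.array(im["tool_from_camera"]);print(c.round(3),im["fx"],im["cx"],im["cy"])
yaw=P[2]
M=ori(yaw,np.radians(40))
look=-c[:3,2]; tgt=D2W(np.array([-.03,0,.06]))
B=pose(M,tgt-M@(c[:3,3]+.26*look));print("tcp",B[:3,3].round(3),"drill",W2D(B[:3,3]).round(3),"cam",W2D((B@c)[:3,3]).round(3))
A1=T.copy();A1[:3,3]=[.38,.40,.32]
row(T,A1,12)
A2=pose(ori(yaw,0.0),[.42,-.08,.32]);row(A1,A2,24)
row(A2,B,12)
E
```

```text
[[-0.967  0.255  0.     0.159]
 [ 0.255  0.967 -0.     0.604]
 [-0.    -0.    -1.     0.223]
 [ 0.     0.     0.     1.   ]]
[[ 0.     0.956  0.293  0.081]
 [ 1.     0.    -0.001  0.   ]
 [-0.001  0.293 -0.956 -0.162]
 [ 0.     0.     0.     1.   ]] 276.21039933394565 252.2852403332954 190.56901382966194
tcp [ 0.561 -0.15   0.123] drill [-0.09   0.     0.123] cam [-0.131  0.     0.299]
12 x [-0.885, -0.471, -0.324] [0.0, 0.0, 0.0]
24 x [1.148, -0.504, -0.0] [-0.0, -0.0, -1.303]
12 x [0.29, 0.098, 0.8] [0.0, 0.582, 0.0]
```

```bash
sed -i 's/\[\[np.cos(lean),0,np.sin(lean)\],\[0,-1,0\],/[[-np.cos(lean),0,-np.sin(lean)],[0,1,0],/' h.py
python3 - <<'E'
from h import *
T=cur();im=manip.get_image("wrist");c=np.array(im["tool_from_camera"])
yaw=P[2];M=ori(yaw,np.radians(40))
look=-c[:3,2]; tgt=D2W(np.array([-.03,0,.06]))
for d in(.26,.3):
    B=pose(M,tgt-M@(c[:3,3]+d*look));print(d,"tcp",B[:3,3].round(3),"drill",W2D(B[:3,3]).round(3),"cam",W2D((B@c)[:3,3]).round(3))
A1=T.copy();A1[:3,3]=[.38,.40,.32]
row(T,A1,12)
A2=pose(ori(yaw,0.0),[.42,-.08,.32]);row(A1,A2,24)
row(A2,B,12)
E
```

```text
0.26 tcp [ 0.568 -0.153  0.13 ] drill [-0.082 -0.     0.13 ] cam [-0.248 -0.     0.201]
0.3 tcp [ 0.536 -0.144  0.152] drill [-0.116 -0.     0.152] cam [-0.282 -0.     0.223]
12 x [-0.885, -0.471, -0.324] [0.0, 0.0, -0.0]
24 x [-0.274, -0.755, -0.0] [0.0, 0.0, 0.006]
12 x [-0.236, -0.1, 0.682] [0.0, -0.582, 0.0]
```

```bash
python3 -m jog '[[[-0.885,-0.471,-0.324],[0,0,0],1],[[-0.885,-0.471,-0.324],[0,0,0],1],[[-0.885,-0.471,-0.324],[0,0,0],1],[[-0.885,-0.471,-0.324],[0,0,0],1],[[-0.885,-0.471,-0.324],[0,0,0],1],[[-0.885,-0.471,-0.324],[0,0,0],1],[[-0.885,-0.471,-0.324],[0,0,0],1],[[-0.885,-0.471,-0.324],[0,0,0],1],[[-0.885,-0.471,-0.324],[0,0,0],1],[[-0.885,-0.471,-0.324],[0,0,0],1],[[-0.885,-0.471,-0.324],[0,0,0],1],[[-0.885,-0.471,-0.324],[0,0,0],1]]'
python3 -m jog '[[[-0.27,-0.75,0],[0,0,0],1],[[-0.27,-0.75,0],[0,0,0],1],[[-0.27,-0.75,0],[0,0,0],1],[[-0.27,-0.75,0],[0,0,0],1],[[-0.27,-0.75,0],[0,0,0],1],[[-0.27,-0.75,0],[0,0,0],1],[[-0.27,-0.75,0],[0,0,0],1],[[-0.27,-0.75,0],[0,0,0],1],[[-0.27,-0.75,0],[0,0,0],1],[[-0.27,-0.75,0],[0,0,0],1],[[-0.27,-0.75,0],[0,0,0],1],[[-0.27,-0.75,0],[0,0,0],1]]'
python3 -m jog '[[[-0.27,-0.75,0],[0,0,0],1],[[-0.27,-0.75,0],[0,0,0],1],[[-0.27,-0.75,0],[0,0,0],1],[[-0.27,-0.75,0],[0,0,0],1],[[-0.27,-0.75,0],[0,0,0],1],[[-0.27,-0.75,0],[0,0,0],1],[[-0.27,-0.75,0],[0,0,0],1],[[-0.27,-0.75,0],[0,0,0],1],[[-0.27,-0.75,0],[0,0,0],1],[[-0.27,-0.75,0],[0,0,0],1],[[-0.27,-0.75,0],[0,0,0],1],[[-0.27,-0.75,0],[0,0,0],1]]'
python3 - <<'E'
from h import *
T=cur();c=np.array(manip.get_image("wrist")["tool_from_camera"]);M=ori(P[2],np.radians(40))
B=pose(M,D2W(np.array([-.03,0,.06]))-M@(c[:3,3]-.3*c[:3,2]));row(T,B,12);print(T.round(3))
E
```

```text
time_s: 3.2
tool_pos: [0.3808, 0.399, 0.3204]
ee_rot: [0.0, 0.129, 0.992, 0.0]
ft_force: [-1.1, 0.2, 0.5]
grip_width: 0.0877
grasp_force: 0.0
time_s: 4.2
tool_pos: [0.4009, 0.1609, 0.32]
ee_rot: [0.0, 0.128, 0.992, 0.0]
ft_force: [0.0, -0.4, -0.8]
grip_width: 0.0879
grasp_force: 0.0
time_s: 5.2
tool_pos: [0.4219, -0.0774, 0.3201]
ee_rot: [0.0, 0.129, 0.992, -0.0]
ft_force: [-0.4, 0.3, -0.4]
grip_width: 0.0876
grasp_force: 0.0
12 x [-0.231, -0.113, 0.681] [0.004, -0.581, 0.012]
[[-0.967  0.255  0.001  0.422]
 [ 0.255  0.967 -0.    -0.077]
 [-0.001  0.    -1.     0.32 ]
 [ 0.     0.     0.     1.   ]]
```

```bash
python3 -m jog '[[[-0.23,-0.113,0.68],[0,-0.58,0],1],[[-0.23,-0.113,0.68],[0,-0.58,0],1],[[-0.23,-0.113,0.68],[0,-0.58,0],1],[[-0.23,-0.113,0.68],[0,-0.58,0],1],[[-0.23,-0.113,0.68],[0,-0.58,0],1],[[-0.23,-0.113,0.68],[0,-0.58,0],1],[[-0.23,-0.113,0.68],[0,-0.58,0],1],[[-0.23,-0.113,0.68],[0,-0.58,0],1],[[-0.23,-0.113,0.68],[0,-0.58,0],1],[[-0.23,-0.113,0.68],[0,-0.58,0],1],[[-0.23,-0.113,0.68],[0,-0.58,0],1],[[-0.23,-0.113,0.68],[0,-0.58,0],1]]'
python3 - <<'E'
from h import *
import json
im=cam("wrist");save(im,"w1.png");print(cur().round(3))
for t in ("bit_point","cross","pull","feed_knob","feed_pivot","head_front","drill"):
    print(t,[(np.round(m["centre"],1).tolist(),round(m["conf"],2)) for m in manip.mark_of("wrist",t)][:3])
for m in manip.regions_of("wrist","pull")[:2]: 
    c=cv2.boxPoints(cv2.minAreaRect(cv2.findNonZero(m["pixels"].astype(np.uint8))));print(m["box"],[W2D(onz(im,k,.036))[:2].round(3) for k in c])
print("predict bit",proj(im,D2W(np.array([[0,0,.07],[-.055,0,.165]]))))
E
```

```text
time_s: 6.25
tool_pos: [0.5232, -0.1394, 0.1828]
ee_rot: [0.291, 0.12, 0.949, -0.029]
ft_force: [-0.6, -0.0, 1.2]
grip_width: 0.088
grasp_force: 0.0
[[-0.801  0.244  0.547  0.524]
 [ 0.21   0.97  -0.124 -0.14 ]
 [-0.561  0.015 -0.828  0.183]
 [ 0.     0.     0.     1.   ]]
bit_point [([255.3, 208.6], 0.76)]
cross [([254.7, 156.4], 0.77)]
pull [([254.2, 139.7], 0.58)]
feed_knob [([382.6, 83.9], 0.5), ([253.1, 210.5], 0.42)]
feed_pivot [([179.7, 323.3], 0.95)]
head_front [([256.9, 262.0], 0.58)]
drill [([253.1, 171.5], 0.94)]
[228.3, 91.5, 62.0, 99.5] [array([-0.017, -0.032]), array([-0.148,  0.007]), array([-0.135,  0.042]), array([0.01 , 0.015])]
predict bit [[247.71157324 209.40424368]
 [249.16119814 261.12883915]]
```

View pics/w1.png

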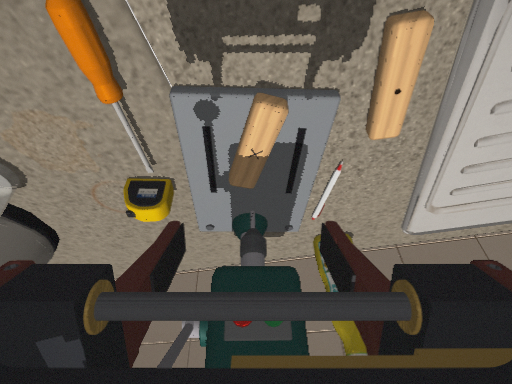

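The wrist picture is upside down, as the camera hangs under the tool. It shows the cross at (255,155), the bit's point at about (255,209), and pull_done with its hole at (398,91). Next I compute positions from the known heights and plan the grasp.

```bash
python3 - <<'E'
from h import *
im=cam("wrist")
x=onz(im,[255,155.5],.042);b=onz(im,[255,209],.070);print("cross",x.round(4),W2D(x).round(4),"bit",b.round(4),W2D(b).round(4),"done",onz(im,[398,91],.024).round(3))
# pull corners (top face edges) & table corners
for k in([257,95],[286,102],[172,88],[338,92],[231,182],[257,187]): print(k,W2D(onz(im,k,.018 if k[1] in(88,92) else .036)).round(4))
E
```

```text
cross [ 0.5852 -0.1493  0.042 ] [-0.067   0.0076  0.042 ] bit [ 0.6497 -0.1657  0.07  ] [-0.0004  0.0092  0.07  ] done [0.553 0.006 0.024]
[257, 95] [-0.1405  0.0071  0.036 ]
[286, 102] [-0.1334  0.0357  0.036 ]
[172, 88] [-0.1358 -0.0771  0.018 ]
[338, 92] [-0.1341  0.0907  0.018 ]
[231, 182] [-0.0132 -0.0219  0.036 ]
[257, 187] [-0.0032  0.0125  0.036 ]
```

```bash
sed -i 's/^P=np.array.*/P=np.array([.6497,-.1657,-.2731])/' h.py; cat >> h.py <<'E'
CR=np.array([.5852,-.1493,.042]); PY=np.radians(-27.2)
E
python3 - <<'E'
from h import *
ax=np.array([np.cos(PY),np.sin(PY),0]);M=ori(PY,np.radians(37))
g=CR-.042*ax;g[2]=.028
G=pose(M,g);A=pose(M,g-.08*M[:,2]);T=cur()
row(T,A,8);print(A[:3,3],G[:3,3]);print(T[:3,3])
E
```

```text
8 x [0.377, 0.114, 0.295] [0.18, -0.066, 0.22]
[ 0.50502338 -0.10809482  0.09189084] [ 0.54784451 -0.13010189  0.028     ]
[ 0.52270145 -0.13928424  0.18346665]
```

```bash
python3 -m jog '[[[0.377,0.114,0.295],[0.18,-0.066,0.22],1],[[0.377,0.114,0.295],[0.18,-0.066,0.22],1],[[0.377,0.114,0.295],[0.18,-0.066,0.22],1],[[0.377,0.114,0.295],[0.18,-0.066,0.22],1],[[0.377,0.114,0.295],[0.18,-0.066,0.22],1],[[0.377,0.114,0.295],[0.18,-0.066,0.22],1],[[0.377,0.114,0.295],[0.18,-0.066,0.22],1],[[0.377,0.114,0.295],[0.18,-0.066,0.22],1],[[0,0,0],[0,0,0],1]]'
python3 - <<'E'
from h import *
im=cam("wrist");save(im,"w2.png");print(cur().round(3))
for t in ("bit_point","cross"):
    print(t,[(np.round(m["centre"],1).tolist(),round(m["conf"],2)) for m in manip.mark_of("wrist",t)][:3])
print(proj(im,[CR,D2W(np.array([0,0,.07]))]))
E
```

```text
time_s: 7.5
tool_pos: [0.513, -0.125, 0.161]
ee_rot: [0.276, 0.169, 0.945, -0.053]
ft_force: [-0.3, -0.8, -1.1]
grip_width: 0.0884
grasp_force: 0.0
[[-0.791  0.348  0.503  0.513]
 [ 0.289  0.938 -0.193 -0.125]
 [-0.539 -0.007 -0.842  0.161]
 [ 0.     0.     0.     1.   ]]
bit_point [([258.2, 232.2], 0.63)]
cross [([254.6, 180.3], 0.85)]
[[254.82962586 180.87104678]
 [260.15914087 233.03930293]]
```

View pics/w2.png

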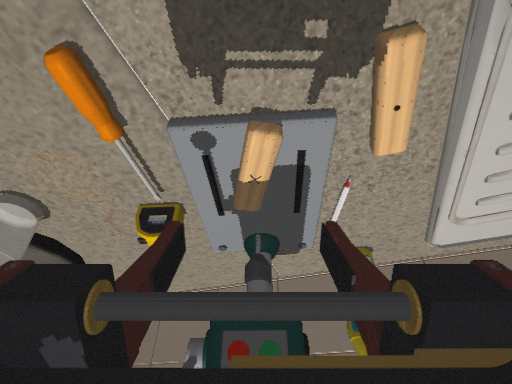

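The picture agrees with the estimates: cross (255,180), bit's point (258,232). The move fell short, so I check the joints.

```bash
python3 - <<'E'
from h import *
print(np.round(manip.read_state()["q"],3))
E
```

```text
[-0.214  0.247  2.258 -0.858  0.109 -0.599]
```

```bash
cat >> h.py <<'E'
def wc_fit(data):
    A=[];b=[]
    for q,p,z in data:
        e=np.array([np.cos(q[0]),np.sin(q[0])]);zr=z[:2]@e
        A.append([np.sin(q[1]),np.sin(q[1]+q[2]),zr,0]);b.append(p[:2]@e)
        A.append([np.cos(q[1]),np.cos(q[1]+q[2]),z[2],1]);b.append(p[2])
    return np.linalg.lstsq(np.array(A),np.array(b),rcond=None)
E
python3 - <<'E'
from h import *
s=manip.read_state();T=cur(s)
x=wc_fit([([1.294,.423,1.63],np.array([.159,.604,.223]),np.array([0,0,-1.])),(s["q"],T[:3,3],T[:3,2])])[0]
print("a,b,c,h",x)
a,b,c,h=x
def fore(p,yaw,lean):
    z=ori(yaw,lean)[:,2];w=p-c*z;r=np.hypot(w[0],w[1]);zz=w[2]-h;D=np.hypot(r,zz)
    if D>a+b:return None
    g=np.arctan2(r,zz);q2=g-np.arccos((a*a+D*D-b*b)/(2*a*D));q3=np.pi-np.arccos((a*a+b*b-D*D)/(2*a*b))
    q1=np.arctan2(w[1],w[0]);f=q2+q3;d=np.array([np.sin(f)*np.cos(q1),np.sin(f)*np.sin(q1),np.cos(f)])
    t=R.from_euler('z',-q1).apply(z);t=R.from_euler('y',-f).apply(t)
    return np.degrees([q1,q2,q3,np.pi-f]).round(0),"q5",np.arccos(d@z).round(2),"q4",np.arctan2(t[1],t[0]).round(2)
ax=np.array([np.cos(PY),np.sin(PY),0])
for L in(20,25,30,35,40,45):
    g=CR-.05*ax;g[2]=.028;M=ori(PY,np.radians(L))
    f=D2W(np.array([-.05,0,.028]))
    print(L,"grasp",fore(g,PY,np.radians(L)),"\n   pre",fore(g-.08*M[:,2],PY,np.radians(L)),"\n   final",fore(f,P[2],np.radians(L)),"\n  finalPY",fore(f,PY,np.radians(L)))
E
```

```text
a,b,c,h [0.65035221 0.40350097 0.24356412 0.06064954]
20 grasp (array([-11.,  29., 128.,  23.]), 'q5', np.float64(0.12), 'q4', np.float64(-0.98)) 
   pre (array([-10.,  21., 126.,  33.]), 'q5', np.float64(0.27), 'q4', np.float64(-0.4)) 
   final (array([-14.,  32., 120.,  28.]), 'q5', np.float64(0.15), 'q4', np.float64(-0.07)) 
  finalPY (array([-12.,  32., 119.,  29.]), 'q5', np.float64(0.18), 'q4', np.float64(-0.5))
25 grasp (array([-10.,  29., 131.,  20.]), 'q5', np.float64(0.14), 'q4', np.float64(-2.08)) 
   pre (array([ -9.,  20., 130.,  30.]), 'q5', np.float64(0.17), 'q4', np.float64(-0.92)) 
   final (array([-14.,  32., 123.,  26.]), 'q5', np.float64(0.02), 'q4', np.float64(-0.92)) 
  finalPY (array([-12.,  32., 122.,  26.]), 'q5', np.float64(0.12), 'q4', np.float64(-1.33))
30 grasp (array([ -9.,  30., 134.,  17.]), 'q5', np.float64(0.26), 'q4', np.float64(-2.5)) 
   pre (array([ -8.,  20., 134.,  26.]), 'q5', np.float64(0.18), 'q4', np.float64(-1.83)) 
   final (array([-14.,  32., 126.,  22.]), 'q5', np.float64(0.13), 'q4', np.float64(-3.02)) 
  finalPY (array([-11.,  32., 12
[... 467 characters left out ...]
.]), 'q5', np.float64(0.55), 'q4', np.float64(-2.72)) 
   pre (array([ -5.,  22., 142.,  16.]), 'q5', np.float64(0.45), 'q4', np.float64(-2.55)) 
   final (array([-14.,  33., 131.,  15.]), 'q5', np.float64(0.43), 'q4', np.float64(-3.09)) 
  finalPY (array([-10.,  34., 131.,  16.]), 'q5', np.float64(0.44), 'q4', np.float64(-2.68))
45 grasp (array([ -7.,  34., 142.,   4.]), 'q5', np.float64(0.71), 'q4', np.float64(-2.76)) 
   pre (array([ -4.,  24., 146.,  10.]), 'q5', np.float64(0.63), 'q4', np.float64(-2.64)) 
   final (array([-14.,  35., 134.,  11.]), 'q5', np.float64(0.59), 'q4', np.float64(-3.1)) 
  finalPY (array([ -9.,  35., 133.,  12.]), 'q5', np.float64(0.59), 'q4', np.float64(-2.74))
```

```bash
cat >> h.py <<'E'
a_,b_,c_,h_=.65035,.4035,.24356,.06065
def ik(T):
    z=T[:3,2];p=T[:3,3];w=p-c_*z;r=np.hypot(w[0],w[1]);zz=w[2]-h_;D=np.hypot(r,zz)
    q2=np.arctan2(r,zz)-np.arccos((a_*a_+D*D-b_*b_)/(2*a_*D));q3=np.pi-np.arccos((a_*a_+b_*b_-D*D)/(2*a_*b_))
    q1=np.arctan2(w[1],w[0]);F=R.from_euler('z',q1).as_matrix()@R.from_euler('y',q2+q3).as_matrix()
    t=F.T@z;return np.array([q1,q2,q3,np.arctan2(t[1],t[0]),np.arccos(t[2])]),F
E
python3 - <<'E'
from h import *
s=manip.read_state();T=cur(s);print(np.round(s["q"],3),ik(T)[0].round(3))
A=pose(ori(P[2],np.radians(28)),[.43,-.10,.36]);print(ik(A)[0].round(3));row(T,A,12)
E
```

```text
[-0.214  0.247  2.258 -0.858  0.109 -0.599] [-0.198  0.247  2.258 -0.899  0.116]
[-0.213 -0.082  1.991 -0.042  0.745]
12 x [-0.084, -0.01, -0.717] [-0.04, 0.068, -0.057]
```

```bash
python3 -m jog '[[[-0.084,-0.01,-0.717],[-0.04,0.068,-0.057],1],[[-0.084,-0.01,-0.717],[-0.04,0.068,-0.057],1],[[-0.084,-0.01,-0.717],[-0.04,0.068,-0.057],1],[[-0.084,-0.01,-0.717],[-0.04,0.068,-0.057],1],[[-0.084,-0.01,-0.717],[-0.04,0.068,-0.057],1],[[-0.084,-0.01,-0.717],[-0.04,0.068,-0.057],1],[[-0.084,-0.01,-0.717],[-0.04,0.068,-0.057],1],[[-0.084,-0.01,-0.717],[-0.04,0.068,-0.057],1],[[-0.084,-0.01,-0.717],[-0.04,0.068,-0.057],1],[[-0.084,-0.01,-0.717],[-0.04,0.068,-0.057],1],[[-0.084,-0.01,-0.717],[-0.04,0.068,-0.057],1],[[-0.084,-0.01,-0.717],[-0.04,0.068,-0.057],1]]'
python3 - <<'E'
from h import *
s=manip.read_state();T=cur(s);print(np.round(s["q"],3),ik(T)[0].round(3))
w=T[:3,3]-c_*T[:3,2];M=ori(P[2],np.radians(45));A=pose(M,w+c_*M[:,2]);print(ik(A)[0].round(3),A[:3,3]);row(T,A,4)
# q4 swing from A: rotation about forearm axis
q,F=ik(A);w3=F[:,2]
for dth in(.2,):
    Rr=R.from_rotvec(w3*dth).as_matrix();B=pose(Rr@A[:3,:3],w+Rr@(A[:3,3]-w));row(A,B,1)
for th in(0,1,2,3.14):
    Rr=R.from_rotvec(w3*th).as_matrix();print((w+Rr@(A[:3,3]-w)).round(2))
E
```

```text
time_s: 8.65
tool_pos: [0.4337, -0.1008, 0.3505]
ee_rot: [0.242, 0.134, 0.96, -0.035]
ft_force: [0.5, -0.0, -0.5]
grip_width: 0.0877
grasp_force: 0.0
[-0.242 -0.236  2.152 -0.028  0.732 -1.519] [-0.21  -0.072  2.009 -0.052  0.712]
[-0.21  -0.072  2.009 -0.11   0.423] [ 0.48852327 -0.11511386  0.39269303]
4 x [-0.708, 0.011, -0.026] [-0.011, -0.727, -0.007]
1 x [0.043, 0.796, -0.033] [-0.812, 0.118, 1.824]
[ 0.49 -0.12  0.39]
[ 0.52 -0.03  0.43]
[ 0.56 -0.02  0.51]
[ 0.56 -0.11  0.58]
```

```bash
python3 -m jog '[[[-0.7,0,0],[0,-0.72,0],1],[[-0.7,0,0],[0,-0.72,0],1],[[-0.7,0,0],[0,-0.72,0],1],[[-0.7,0,0],[0,-0.72,0],1],[[0,0,0],[0,0,0],1]]'
python3 - <<'E'
from h import *
s=manip.read_state();T=cur(s);q=s["q"];print(np.round(q,3),T.round(3))
data=[([1.294,.423,1.63],np.array([.159,.604,.223]),np.array([0,0,-1.])),
([-0.214,0.247,2.258],np.array([.5130,-.125,.161]),np.array([.503,-.193,-.842])),
([-0.242,-.236,2.152],np.array([.4337,-.1008,.3505]),R.from_quat([.134,.96,-.035,.242]).as_matrix()[:,2]),(q,T[:3,3],T[:3,2])]
x,res,_,_=wc_fit(data);print(x,res)
for qq,p,z in data: print((np.array([np.cos(qq[0]),np.sin(qq[0]),0])@(p-.2436*z)).round(4), (np.array([-np.sin(qq[0]),np.cos(qq[0]),0])@(p-.2436*z)).round(4),(p-.2436*z)[2].round(4))
F=R.from_euler('z',q[0])*R.from_euler('y',q[1]+q[2]);print(F.apply([np.sin(q[4])*np.cos(q[3]),np.sin(q[4])*np.sin(q[3]),np.cos(q[4])]).round(3))
E
```

```text
time_s: 9.07
tool_pos: [0.4898, -0.1173, 0.3898]
ee_rot: [0.379, 0.128, 0.915, -0.055]
ft_force: [0.6, 0.4, -0.5]
grip_width: 0.0878
grasp_force: 0.0
[-0.24  -0.248  2.193 -0.076  0.412 -1.475] [[-0.68   0.276  0.679  0.49 ]
 [ 0.193  0.961 -0.198 -0.117]
 [-0.707 -0.003 -0.707  0.39 ]
 [ 0.     0.     0.     1.   ]]
[0.4986241  0.46458294 0.26538291 0.26107369] [0.00059092]
0.6245 0.0121 0.4666
0.3981 0.0067 0.3661
0.3298 0.0107 0.565
0.3314 0.0099 0.562
[ 0.679 -0.198 -0.707]
```

```bash
python3 - <<'E'
from h import *
s=manip.read_state();T=cur(s);q=s["q"]
F=(R.from_euler('z',q[0])*R.from_euler('y',q[1]+q[2])).as_matrix();w=T[:3,3]-.25*T[:3,2]
Rr=R.from_rotvec(F[:,2]*.105).as_matrix();row(T,pose(Rr@T[:3,:3],w+Rr@(T[:3,3]-w)),1)
E
```

```text
1 x [0.02, 0.419, -0.009] [-0.418, 0.04, 0.962]
```

```bash
python3 -m jog '[[[0.02,0.42,0],[-0.418,0.04,0.962],1],[[0.02,0.42,0],[-0.418,0.04,0.962],1],[[0.02,0.42,0],[-0.418,0.04,0.962],1],[[0.02,0.42,0],[-0.418,0.04,0.962],1],[[0.02,0.42,0],[-0.418,0.04,0.962],1],[[0.02,0.42,0],[-0.418,0.04,0.962],1],[[0.02,0.42,0],[-0.418,0.04,0.962],1],[[0.02,0.42,0],[-0.418,0.04,0.962],1],[[0.02,0.42,0],[-0.418,0.04,0.962],1],[[0.02,0.42,0],[-0.418,0.04,0.962],1]]'
python3 -c "
from h import *
print(np.round(manip.read_state()['q'],3))"
```

```text
time_s: 9.9
tool_pos: [0.5285, -0.0326, 0.4288]
ee_rot: [0.359, 0.458, 0.75, 0.313]
ft_force: [0.7, 0.3, 0.8]
grip_width: 0.088
grasp_force: 0.0
[-0.315 -0.237  2.213  1.078  0.458 -1.616]
```

```bash
python3 -m jog '[[[0.02,0.42,0],[-0.418,0.04,0.962],1],[[0.02,0.42,0],[-0.418,0.04,0.962],1],[[0.02,0.42,0],[-0.418,0.04,0.962],1],[[0.02,0.42,0],[-0.418,0.04,0.962],1],[[0.02,0.42,0],[-0.418,0.04,0.962],1],[[0.02,0.42,0],[-0.418,0.04,0.962],1],[[0.02,0.42,0],[-0.418,0.04,0.962],1],[[0.02,0.42,0],[-0.418,0.04,0.962],1],[[0.02,0.42,0],[-0.418,0.04,0.962],1],[[0.02,0.42,0],[-0.418,0.04,0.962],1]]'
python3 -m jog '[[[0.02,0.42,0],[-0.418,0.04,0.962],1],[[0.02,0.42,0],[-0.418,0.04,0.962],1],[[0.02,0.42,0],[-0.418,0.04,0.962],1],[[0.02,0.42,0],[-0.418,0.04,0.962],1],[[0.02,0.42,0],[-0.418,0.04,0.962],1],[[0.02,0.42,0],[-0.418,0.04,0.962],1],[[0.02,0.42,0],[-0.418,0.04,0.962],1],[[0.02,0.42,0],[-0.418,0.04,0.962],1],[[0.02,0.42,0],[-0.418,0.04,0.962],1],[[0.02,0.42,0],[-0.418,0.04,0.962],1]]'
python3 - <<'E'
from h import *
T=cur();print(np.round(manip.read_state()['q'],3),T.round(3))
E
```

```text
time_s: 10.73
tool_pos: [0.5682, -0.0351, 0.5217]
ee_rot: [0.246, 0.663, 0.383, 0.595]
ft_force: [0.7, -0.6, 1.4]
grip_width: 0.0879
grasp_force: 0.0
time_s: 11.57
tool_pos: [0.5701, -0.122, 0.5733]
ee_rot: [0.066, 0.689, -0.088, 0.716]
ft_force: [-0.7, -0.5, -0.2]
grip_width: 0.0879
grasp_force: 0.0
[-0.246 -0.205  2.278  3.088  0.538 -1.489] [[-0.042 -0.215  0.976  0.57 ]
 [-0.027 -0.976 -0.216 -0.122]
 [ 0.999 -0.035  0.035  0.573]
 [ 0.     0.     0.     1.   ]]
```

```bash
python3 -m jog '[[[0,0,0],[0,0,1],1],[[0,0,0],[0,0,1],1],[[0,0,0],[0,0,1],1],[[0,0,0],[0,0,1],1],[[0,0,0],[0,0,1],1],[[0,0,0],[0,0,1],1],[[0,0,0],[0,0,1],1],[[0,0,0],[0,0,1],1],[[0,0,0],[0,0,1],1],[[0,0,0],[0,0,1],1],[[0,0,0],[0,0,1],1],[[0,0,0],[0,0,1],1]]'
python3 -m jog '[[[0,0,0],[0,0,1],1],[[0,0,0],[0,0,1],1],[[0,0,0],[0,0,1],1],[[0,0,0],[0,0,1],1],[[0,0,0],[0,0,1],1],[[0,0,0],[0,0,1],1],[[0,0,0],[0,0,1],1],[[0,0,0],[0,0,1],1],[[0,0,0],[0,0,1],1],[[0,0,0],[0,0,1],1],[[0,0,0],[0,0,1],1],[[0,0,0],[0,0,1],1]]'
python3 - <<'E'
from h import *
T=cur();print(np.round(manip.read_state()['q'],3))
ax=np.array([np.cos(PY),np.sin(PY),0]);M=ori(PY,np.radians(40))
g=CR-.044*ax;g[2]=.028
G=pose(M,g);A=pose(M,g-.08*M[:,2])
A0=pose(ori(PY,np.radians(60)),[.47,-.09,.36])
print(ik(A0)[0],ik(A)[0],ik(G)[0]);row(T,A0,18);row(A0,A,16);print(A[:3,3],G[:3,3])
E
```

```text
time_s: 12.57
tool_pos: [0.5702, -0.1214, 0.5733]
ee_rot: [-0.351, 0.52, -0.461, 0.628]
ft_force: [0.7, 0.5, -0.9]
grip_width: 0.0878
grasp_force: 0.0
time_s: 13.57
tool_pos: [0.5702, -0.1214, 0.5733]
ee_rot: [0.644, -0.169, 0.674, -0.32]
ft_force: [-0.2, -0.4, -0.6]
grip_width: 0.0879
grasp_force: 0.0
[-0.246 -0.205  2.278  3.083  0.538  0.916]
[ 0.02271338 -0.07845835  2.24741244 -1.6080113   0.4263346 ] [-0.09421419  0.38922376  2.46101656 -2.5451307   0.43896222] [-0.14071254  0.55753423  2.41777947 -2.72175732  0.54333533]
18 x [0.504, 0.171, -0.137] [0.026, 0.347, 0.415]
16 x [0.471, -0.0, 0.498] [0.0, 0.218, -0.0]
[ 0.50032921 -0.10568234  0.08928356] [ 0.54606568 -0.12918769  0.028     ]
```

```bash
cat >> h.py <<'E'
DATA=[([1.294,.423,1.63],np.array([.159,.604,.223]),np.array([0,0,-1.])),
([-0.214,0.247,2.258],np.array([.5130,-.125,.161]),np.array([.503,-.193,-.842])),
([-.24,-.248,2.193],np.array([.4898,-.1173,.3898]),np.array([.679,-.198,-.707])),
([-.315,-.237,2.213],np.array([.5285,-.0326,.4288]),R.from_quat([.458,.75,.313,.359]).as_matrix()[:,2]),
([-.246,-.205,2.278],np.array([.5702,-.1214,.5733]),np.array([.976,-.216,.035]))]
def fit2():
    A=[];b=[]
    for q,p,z in DATA:
        e=np.array([np.cos(q[0]),np.sin(q[0])]);s2,c2=np.sin(q[1]),np.cos(q[1]);s3,c3=np.sin(q[1]+q[2]),np.cos(q[1]+q[2])
        A+=[[1,0,s2,s3,c3,z[:2]@e],[0,1,c2,c3,-s3,z[2]]];b+=[p[:2]@e,p[2]]
    A=np.array(A);x=np.linalg.lstsq(A,np.array(b),rcond=1e-9)[0];return x,A@x-b
E
python3 - <<'E'
from h import *
x,r=fit2();print(x.round(4),r.round(4))
E
```

```text
[-0.0018  0.3136  0.5624  0.4866  0.0771  0.3097] [-0.     -0.0002  0.      0.0001  0.      0.0004  0.     -0.0002 -0.0001
 -0.    ]
```

```bash
cat >> h.py <<'E'
X_=fit2()[0]
def ik(T):
    r0,h,a,b1,b2,c=X_;b=np.hypot(b1,b2);dl=np.arctan2(b2,b1)
    z=T[:3,2];w=T[:3,3]-c*z;r=np.hypot(w[0],w[1])-r0;zz=w[2]-h;D=np.hypot(r,zz)
    q2=np.arctan2(r,zz)-np.arccos((a*a+D*D-b*b)/(2*a*D));q23=q2+np.pi-np.arccos((a*a+b*b-D*D)/(2*a*b))-dl
    q1=np.arctan2(w[1],w[0]);F=R.from_euler('z',q1).as_matrix()@R.from_euler('y',q23).as_matrix()
    t=F.T@z;return np.array([q1,q2,q23-q2,np.arctan2(t[1],t[0])%(2*np.pi),np.arccos(t[2])]),F
E
python3 - <<'E'
from h import *
T=cur();print(np.round(manip.read_state()['q'],3),ik(T)[0].round(3))
ax=np.array([np.cos(PY),np.sin(PY),0]);g=CR-.044*ax;g[2]=.028
for L in(35,40,45):
    M=ori(PY,np.radians(L));print(L,ik(pose(M,g-.08*M[:,2]))[0].round(2),ik(pose(M,g))[0].round(2))
    M=ori(P[2],np.radians(L));print(L,"final",ik(pose(M,D2W(np.array([-.044,0,.028]))))[0].round(2))
A0=pose(ori(-.246,np.radians(60)),[.50,-.12,.36]);print(ik(A0)[0].round(3));row(T,A0,18)
E
```

```text
[-0.246 -0.205  2.278  3.083  0.538  0.916] [-0.203 -0.204  2.277  3.168  0.538]
35 [-0.08  0.43  2.32  4.06  0.28] [-0.12  0.62  2.23  3.75  0.35]
35 final [-0.24  0.65  2.11  3.23  0.23]
40 [-0.05  0.47  2.37  3.82  0.44] [-0.1   0.66  2.27  3.64  0.51]
40 final [-0.24  0.68  2.15  3.2   0.38]
45 [-0.01  0.54  2.42  3.71  0.62] [-0.08  0.71  2.3   3.59  0.67]
45 final [-0.23  0.72  2.19  3.19  0.55]
[-0.224 -0.171  2.384  3.301  0.119]
18 x [0.491, 0.153, -0.042] [-0.094, 0.303, 0.386]
```

```bash
python3 - <<'E'
from h import *
T=cur();g=CR-.044*np.array([np.cos(PY),np.sin(PY),0]);g[2]=.028;M=ori(PY,np.radians(40))
A=pose(M,g-.08*M[:,2])
for L,p in((80,[.47,-.115,.36]),(75,[.46,-.11,.36])):
    A0=pose(ori(-.25,np.radians(L)),p);print(ik(A0)[0].round(3),W2D(p).round(3));row(T,A0,18);row(A0,A,16)
    E=expm(np.real(logm(np.linalg.inv(A0)@A))/4)
    X=A0.copy()
    for i in range(4): X=X@E;print(ik(X)[0].round(2),X[:3,3].round(3))
E
```

```text
[-0.223  0.018  2.613  3.176  0.885] [-0.187  0.     0.36 ]
18 x [0.479, 0.143, -0.191] [-0.023, 0.118, 0.392]
16 x [0.575, 0.03, 0.389] [0.124, 0.434, 0.072]
[-0.15  0.13  2.55  3.35  0.77] [ 0.494 -0.118  0.295]
[-0.1   0.25  2.49  3.5   0.66] [ 0.507 -0.118  0.227]
[-0.07  0.36  2.43  3.65  0.55] [ 0.509 -0.114  0.158]
[-0.05  0.47  2.37  3.82  0.44] [ 0.5   -0.106  0.089]
[-0.208 -0.107  2.592  3.208  0.654] [-0.198  0.002  0.36 ]
18 x [0.487, 0.151, -0.195] [-0.04, 0.165, 0.392]
16 x [0.539, 0.03, 0.437] [0.12, 0.38, 0.077]
[-0.14  0.05  2.54  3.4   0.62] [ 0.485 -0.113  0.295]
[-0.1   0.2   2.48  3.55  0.57] [ 0.5   -0.114  0.227]
[-0.07  0.34  2.43  3.68  0.51] [ 0.505 -0.112  0.158]
[-0.05  0.47  2.37  3.82  0.44] [ 0.5   -0.106  0.089]
```

```bash
python3 - <<'E'
from h import *
T=cur();A0=pose(ori(-.25,np.radians(72)),[.51,-.125,.36]);print(ik(A0)[0].round(3));row(T,A0,18)
E
```

```text
[-0.228 -0.045  2.479  3.182  0.549]
18 x [0.48, 0.143, -0.067] [-0.051, 0.192, 0.391]
```

```bash
python3 -m jog '[[[0.48,0.143,-0.067],[-0.05,0.19,0.39],1],[[0.48,0.143,-0.067],[-0.05,0.19,0.39],1],[[0.48,0.143,-0.067],[-0.05,0.19,0.39],1],[[0.48,0.143,-0.067],[-0.05,0.19,0.39],1],[[0.48,0.143,-0.067],[-0.05,0.19,0.39],1],[[0.48,0.143,-0.067],[-0.05,0.19,0.39],1],[[0.48,0.143,-0.067],[-0.05,0.19,0.39],1],[[0.48,0.143,-0.067],[-0.05,0.19,0.39],1],[[0.48,0.143,-0.067],[-0.05,0.19,0.39],1]]'
python3 -m jog '[[[0.48,0.143,-0.067],[-0.05,0.19,0.39],1],[[0.48,0.143,-0.067],[-0.05,0.19,0.39],1],[[0.48,0.143,-0.067],[-0.05,0.19,0.39],1],[[0.48,0.143,-0.067],[-0.05,0.19,0.39],1],[[0.48,0.143,-0.067],[-0.05,0.19,0.39],1],[[0.48,0.143,-0.067],[-0.05,0.19,0.39],1],[[0.48,0.143,-0.067],[-0.05,0.19,0.39],1],[[0.48,0.143,-0.067],[-0.05,0.19,0.39],1],[[0.48,0.143,-0.067],[-0.05,0.19,0.39],1],[[0,0,0],[0,0,0],1]]'
python3 - <<'E'
from h import *
T=cur();print(np.round(manip.read_state()['q'],3),ik(T)[0].round(3))
g=CR-.044*np.array([np.cos(PY),np.sin(PY),0]);g[2]=.028;M=ori(PY,np.radians(40))
A=pose(M,g-.08*M[:,2]);row(T,A,16)
E
```

```text
time_s: 14.32
tool_pos: [0.5443, -0.1454, 0.4654]
ee_rot: [0.626, -0.036, 0.752, -0.202]
ft_force: [0.3, 0.1, -0.4]
grip_width: 0.0877
grasp_force: 0.0
time_s: 15.15
tool_pos: [0.5089, -0.1257, 0.3581]
ee_rot: [0.583, 0.099, 0.803, -0.075]
ft_force: [0.0, 0.7, -0.2]
grip_width: 0.0877
grasp_force: 0.0
[-0.283 -0.04   2.484  3.084  0.56   1.603] [-0.231 -0.041  2.483  3.177  0.558]
16 x [0.592, 0.027, 0.339] [0.117, 0.348, 0.083]
```

```bash
python3 -m jog '[[[0.592,0.027,0.339],[0.117,0.348,0.083],1],[[0.592,0.027,0.339],[0.117,0.348,0.083],1],[[0.592,0.027,0.339],[0.117,0.348,0.083],1],[[0.592,0.027,0.339],[0.117,0.348,0.083],1],[[0.592,0.027,0.339],[0.117,0.348,0.083],1],[[0.592,0.027,0.339],[0.117,0.348,0.083],1],[[0.592,0.027,0.339],[0.117,0.348,0.083],1],[[0.592,0.027,0.339],[0.117,0.348,0.083],1]]'
python3 -m jog '[[[0.592,0.027,0.339],[0.117,0.348,0.083],1],[[0.592,0.027,0.339],[0.117,0.348,0.083],1],[[0.592,0.027,0.339],[0.117,0.348,0.083],1],[[0.592,0.027,0.339],[0.117,0.348,0.083],1],[[0.592,0.027,0.339],[0.117,0.348,0.083],1],[[0.592,0.027,0.339],[0.117,0.348,0.083],1],[[0.592,0.027,0.339],[0.117,0.348,0.083],1],[[0.592,0.027,0.339],[0.117,0.348,0.083],1],[[0,0,0],[0,0,0],1]]'
python3 - <<'E'
from h import *
T=cur();print(np.round(manip.read_state()['q'],3),ik(T)[0].round(3))
im=cam("wrist");save(im,"w3.png")
for t,z in (("bit_point",.07),("cross",.042)):
    for m in manip.mark_of("wrist",t)[:2]: print(t,np.round(m["centre"],1),round(m["conf"],2),onz(im,m["centre"],z).round(4))
print(proj(im,[CR,D2W(np.array([0,0,.07]))]))
g=CR-.044*np.array([np.cos(PY),np.sin(PY),0]);g[2]=.028
row(T,pose(ori(PY,np.radians(40)),g),8)
E
```

```text
time_s: 15.82
tool_pos: [0.5236, -0.1235, 0.224]
ee_rot: [0.464, 0.161, 0.867, -0.08]
ft_force: [0.2, 0.1, 0.4]
grip_width: 0.0878
grasp_force: 0.0
time_s: 16.57
tool_pos: [0.502, -0.1061, 0.0891]
ee_rot: [0.333, 0.22, 0.913, -0.081]
ft_force: [-0.4, -0.6, 0.4]
grip_width: 0.0878
grasp_force: 0.0
[-0.082  0.477  2.37   3.762  0.44   1.301] [-0.045  0.475  2.367  3.822  0.442]
bit_point [261.6 273.5] 0.84 [ 0.636  -0.1628  0.07  ]
cross [250.5 232.1] 0.95 [ 0.5859 -0.1511  0.042 ]
[[251.70276562 231.50385325]
 [264.43063227 276.86692348]]
8 x [0.006, -0.002, 0.394] [-0.002, 0.001, 0.003]
```

View pics/w3.png

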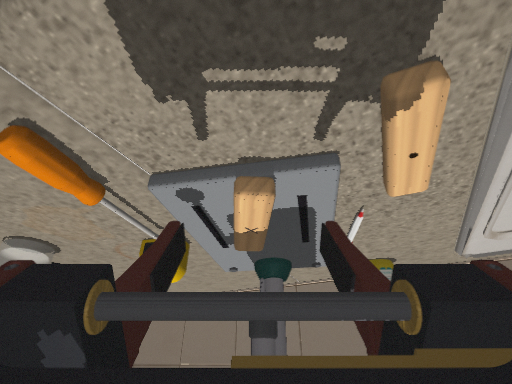

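The picture shows the pull straight ahead between the fingers, with the cross at (250,231). pull_done, on the right at (413,130), is clear. I go in and grip.

```bash
python3 -m jog '[[[0,0,0.394],[0,0,0],1],[[0,0,0.394],[0,0,0],1],[[0,0,0.394],[0,0,0],1],[[0,0,0.394],[0,0,0],1],[[0,0,0.394],[0,0,0],1],[[0,0,0.394],[0,0,0],1],[[0,0,0.394],[0,0,0],1],[[0,0,0.394],[0,0,0],1],[[0,0,0],[0,0,0],1]]' 10
python3 -m jog '[[[0,0,0],[0,0,0],0.3],[[0,0,0],[0,0,0],0.3],[[0,0,0],[0,0,0],0.3],[[0,0,0],[0,0,0],0.3],[[0,0,0],[0,0,0],0.3],[[0,0,0],[0,0,0],0.3],[[0,0,0],[0,0,0],0.3],[[0,0,0],[0,0,0],0.3]]' 10
```

```text
time_s: 17.47
tool_pos: [0.5473, -0.1295, 0.0284]
ee_rot: [0.333, 0.22, 0.913, -0.081]
ft_force: [0.7, 0.7, 0.2]
grip_width: 0.0883
grasp_force: 0.0
time_s: 18.13
tool_pos: [0.5465, -0.1289, 0.0299]
ee_rot: [0.333, 0.22, 0.913, -0.081]
ft_force: [-0.2, 0.7, 0.0]
grip_width: 0.0382
grasp_force: 0.2
```

```bash
python3 -m jog '[[[0,0,0],[0,0,0],0.1],[[0,0,0],[0,0,0],0.1],[[0,0,0],[0,0,0],0.1],[[0,0,0],[0,0,0],0.1]]' 12
python3 - <<'E'
from h import *
im=cam("wrist");c=np.array(im["tool_from_camera"]);S=cam("scene");bs=[(round(m["conf"],2),np.round(m["centre"],1)) for m in manip.mark_of("scene","bit_point")];print(bs)
def fake(q,p): 
    W=pose(rot(q).as_matrix(),p)@c;d=dict(im);d["P"]=W[:3,3];d["Rm"]=W[:3,:3];return d
V=[(fake([.291,.12,.949,-.029],[.5232,-.1394,.1828]),[255.3,208.6],[254.7,156.0]),(fake([.276,.169,.945,-.053],[.513,-.125,.161]),[258.2,232.2],[254.6,180.3]),(fake([.333,.22,.913,-.081],[.502,-.1061,.0891]),[261.6,273.5],[250.5,232.1])]
rb=[ray(v,b) for v,b,_ in V];rc=[ray(v,k) for v,_,k in V]
print("bit each z.07",[onz(v,b,.07).round(4) for v,b,_ in V],"scene",onz(S,bs[0][1],.07).round(4))
print("cross each",[onz(v,k,.042).round(4) for v,_,k in V],"scene",onz(S,[277.4,241.7],.042).round(4))
print("tri bit",*tri(rb+[ray(S,bs[0][1])]),"tri cross",*tri(rc+[ray(S,[277.4,241.7])]))
big=cv2.resize(S["color"][195:270,240:340],(800,600),interpolation=cv2.INTER_CUBIC);cv2.imwrite("pics/s4.png",big[:,:,::-1])
E
```

```text
time_s: 18.47
tool_pos: [0.5465, -0.1289, 0.0299]
ee_rot: [0.333, 0.22, 0.913, -0.081]
ft_force: [-1.9, 1.1, 2.7]
grip_width: 0.0365
grasp_force: 11.9
[(0.62, array([293.8, 218.8]))]
bit each z.07 [array([ 0.648 , -0.1649,  0.07  ]), array([ 0.6469, -0.1673,  0.07  ]), array([ 0.6365, -0.163 ,  0.07  ])] scene [ 0.6568 -0.1685  0.07  ]
cross each [array([ 0.5853, -0.1498,  0.042 ]), array([ 0.5841, -0.1492,  0.042 ]), array([ 0.5862, -0.1511,  0.042 ])] scene [ 0.5785 -0.1589  0.042 ]
tri bit [ 0.65413037 -0.16875319  0.06662681] [np.float64(0.0026403874384537925), np.float64(0.0014013415230638016), np.float64(0.0029501365065921696), np.float64(0.004312151952588733)] tri cross [ 0.5904449  -0.15276317  0.03618564] [np.float64(0.0018133419372723418), np.float64(0.0012798554897915186), np.float64(0.0034886372557605383), np.float64(0.0035997952338112774)]
```

View pics/s4.png

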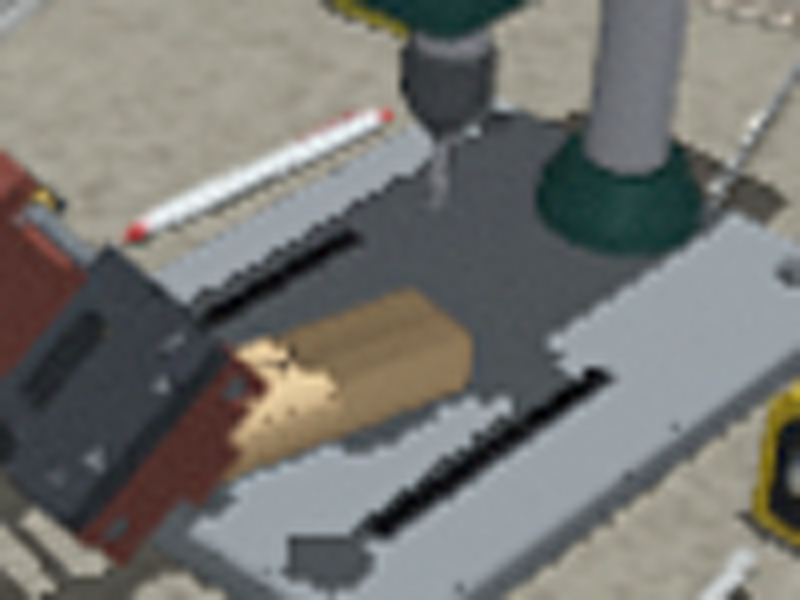

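```bash
python3 - <<'E'
from h import *
S=cam("scene");print("scene diff",(onz(S,[294.75,220.9],.07)-onz(S,[276.2,239.6],.042)).round(4))
T=cur();c=CR.copy();d=np.array([.063,-.0165,0])
Rz=R.from_euler('z',P[2]-PY).as_matrix()
B=pose(Rz@T[:3,:3],c+d+Rz@(T[:3,3]-c));row(T,B,14);print(B[:3,3],ik(B)[0].round(2),W2D(B[:3,3]))
E
```

```text
scene diff [ 0.064  -0.0219  0.028 ]
14 x [-0.141, -0.002, 0.119] [-0.093, -0.0, -0.11]
[ 0.60617253 -0.15354451  0.02991642] [-0.24  0.67  2.15  3.2   0.39] [-4.51928684e-02 -3.51319664e-05  2.99164172e-02]
```

```bash
python3 -m jog '[[[-0.141,-0.002,0.119],[-0.093,0,-0.11],0.1],[[-0.141,-0.002,0.119],[-0.093,0,-0.11],0.1],[[-0.141,-0.002,0.119],[-0.093,0,-0.11],0.1],[[-0.141,-0.002,0.119],[-0.093,0,-0.11],0.1],[[-0.141,-0.002,0.119],[-0.093,0,-0.11],0.1],[[-0.141,-0.002,0.119],[-0.093,0,-0.11],0.1],[[-0.141,-0.002,0.119],[-0.093,0,-0.11],0.1]]'
python3 -m jog '[[[-0.141,-0.002,0.119],[-0.093,0,-0.11],0.1],[[-0.141,-0.002,0.119],[-0.093,0,-0.11],0.1],[[-0.141,-0.002,0.119],[-0.093,0,-0.11],0.1],[[-0.141,-0.002,0.119],[-0.093,0,-0.11],0.1],[[-0.141,-0.002,0.119],[-0.093,0,-0.11],0.1],[[-0.141,-0.002,0.119],[-0.093,0,-0.11],0.1],[[-0.141,-0.002,0.119],[-0.093,0,-0.11],0.1],[[0,0,0],[0,0,0],0.1]]'
python3 - <<'E'
from h import *
T=cur();print(T[:3,3].round(4),np.round(manip.read_state()["q"],3))
im=cam("wrist");S=cam("scene")
for n,i in(("wrist",im),("scene",S)):
  for t,z in (("bit_point",.07),("cross",.042)):
    print(n,t,[(np.round(m["centre"],1),round(m["conf"],2),onz(i,m["centre"],z).round(4)) for m in manip.mark_of(n,t)[:2]])
a=cv2.resize(S["color"][200:260,260:320],(400,400),interpolation=cv2.INTER_CUBIC)
p=proj(im,D2W(np.array([[0,0,.05]])))[0].astype(int);print(p)
y0=min(max(p[1]-50,0),284);x0=min(max(p[0]-50,0),412)
b=cv2.resize(im["color"][y0:y0+100,x0:x0+100],(400,400),interpolation=cv2.INTER_CUBIC);print(x0,y0)
cv2.imwrite("pics/f1.png",np.hstack([a,b])[:,:,::-1])
E
```

```text
time_s: 19.25
tool_pos: [0.5746, -0.1426, 0.0297]
ee_rot: [0.336, 0.174, 0.923, -0.064]
ft_force: [-7.4, 2.8, 11.4]
grip_width: 0.036
grasp_force: 12.0
time_s: 19.92
tool_pos: [0.6063, -0.1539, 0.0298]
ee_rot: [0.34, 0.127, 0.931, -0.046]
ft_force: [0.9, 0.0, -0.3]
grip_width: 0.0361
grasp_force: 11.9
[ 0.6063 -0.1539  0.0298] [-0.266  0.675  2.156  3.152  0.389  1.566]
wrist bit_point [(array([247.8, 314.8]), 0.76, array([ 0.6429, -0.1672,  0.07  ]))]
wrist cross [(array([249.9, 272.9]), 0.71, array([ 0.6409, -0.1652,  0.042 ]))]
scene bit_point [(array([308.2, 290.2]), 0.61, array([ 0.4315, -0.2934,  0.07  ])), (array([294.4, 217.6]), 0.59, array([ 0.663 , -0.1676,  0.07  ]))]
scene cross [(array([293.2, 231.3]), 0.57, array([ 0.641 , -0.1759,  0.042 ])), (array([179.8, 200.4]), 0.55, array([0.6116, 0.1801, 0.042 ]))]
[252 287]
202 237
```

View pics/f1.png

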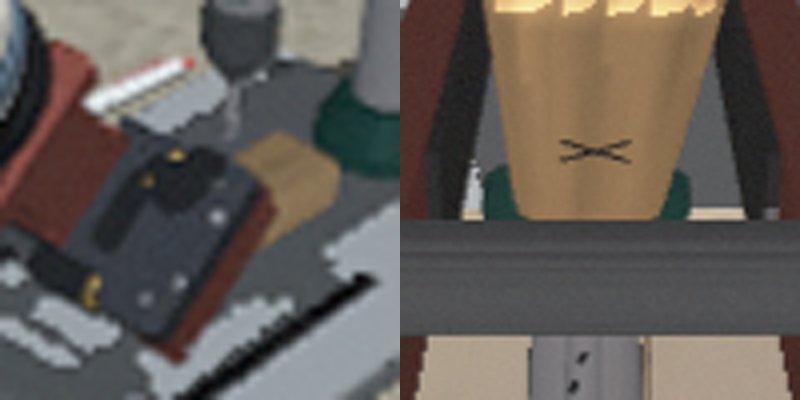

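The left pane (scene) shows the pull's far end under the bit, with the cross hidden by the gripper. The right pane (wrist) shows the cross at (251,275), and the gripper's bar hides the bit. I let go and back off to see both.

```bash
python3 -m jog '[[[0,0,0],[0,0,0],0.7],[[0,0,0],[0,0,0],0.7],[[0,0,0],[0,0,0],0.7],[[0,0,0],[0,0,0],0.7],[[0,0,0],[0,0,0],0.7]]'
python3 -m jog '[[[0,0,-0.4],[0,0,0],0.7],[[0,0,-0.4],[0,0,0],0.7],[[0,0,-0.5],[0,0,0],0.7],[[0,0,-0.5],[0,0,0],0.7],[[0,0,-0.5],[0,0,0],0.7],[[0,0,-0.5],[0,0,0],0.7],[[0,0,-0.5],[0,0,0],0.7],[[0,0,-0.5],[0,0,0],0.7],[[0,0,-0.5],[0,0,0],0.7],[[0,0,-0.5],[0,0,0],0.7],[[0,0,0],[0,0,0],0.7]]'
python3 - <<'E'
from h import *
T=cur();print(T[:3,3].round(4),np.round(manip.read_state()["q"],3))
im=cam("wrist");S=cam("scene")
for n,i in(("wrist",im),("scene",S)):
  for t,z in (("bit_point",.07),("cross",.042)):
    print(n,t,[(np.round(m["centre"],1),round(m["conf"],2),onz(i,m["centre"],z).round(4)) for m in manip.mark_of(n,t)[:2]])
save(im,"w5.png");save(S,"s5.png")
a=cv2.resize(S["color"][200:260,260:320],(400,400),interpolation=cv2.INTER_CUBIC)
p=proj(im,D2W(np.array([[0,0,.055]])))[0].astype(int)
x0,y0=p[0]-40,p[1]-40;print(x0,y0)
b=cv2.resize(im["color"][y0:y0+80,x0:x0+80],(400,400),interpolation=cv2.INTER_CUBIC)
cv2.imwrite("pics/f2.png",np.hstack([a,b])[:,:,::-1])
E
```

```text
time_s: 20.63
tool_pos: [0.6058, -0.1533, 0.0295]
ee_rot: [0.339, 0.127, 0.931, -0.046]
ft_force: [-0.7, -0.2, 0.1]
grip_width: 0.0608
grasp_force: 0.0
time_s: 21.55
tool_pos: [0.53, -0.1322, 0.1232]
ee_rot: [0.34, 0.127, 0.931, -0.046]
ft_force: [0.3, 0.0, -0.7]
grip_width: 0.0615
grasp_force: 0.0
[ 0.53   -0.1322  0.1232] [-0.263  0.391  2.32   3.162  0.27   1.557]
wrist bit_point [(array([251.2, 235.7]), 0.83, array([ 0.6444, -0.1651,  0.07  ])), (array([ 91., 119.]), 0.17, array([ 0.4541, -0.2101,  0.07  ]))]
wrist cross [(array([250.4, 218.3]), 0.82, array([ 0.6561, -0.1694,  0.042 ]))]
scene bit_point [(array([293.6, 218.7]), 0.66, array([ 0.657 , -0.1678,  0.07  ]))]
scene cross [(array([291. , 231.9]), 0.64, array([ 0.6355, -0.1719,  0.042 ])), (array([179.6, 201.1]), 0.63, array([0.608, 0.178, 0.042]))]
211 185
```

View pics/f2.png

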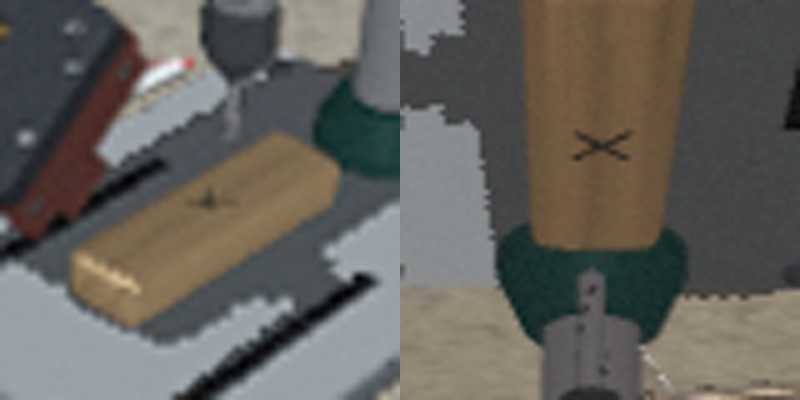

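Left pane (scene): cross at (291.5,230.3), bit's point at (295.0,221.0). Right pane (wrist): cross at (251.4,214.0), bit's point at (249.4,238.6).

```bash
python3 - <<'E'
from h import *
im=cam("wrist");S=cam("scene")
from scipy.optimize import least_squares
W=dict(x=[251.4,214.0],b=[249.4,238.6]);Q=dict(x=[291.5,230.3],b=[295.0,221.0])
for n,i,o in(("w",im,W),("s",S,Q)):
    x=onz(i,o["x"],.042);b=onz(i,o["b"],.07);print(n,x.round(4),b.round(4),"diff",(b-x)[:2].round(4),"drill",(W2D(b)-W2D(x))[:2].round(4))
# joint: bit xy, diff xy, plus per-camera small pixel shift (prior 2px)
def f(v):
    b=np.r_[v[:2],.07];x=np.r_[v[:2]-v[2:4],.042]
    r=[]
    for i,o,sft in((im,W,v[4:6]),(S,Q,v[6:8])): r+=list((proj(i,b)[0]+sft-o["b"])/.5)+list((proj(i,x)[0]+sft-o["x"])/.5)
    return np.r_[r,v[4:8]/3]
v=least_squares(f,np.r_[.65,-.166,0,0,np.zeros(4)],x_scale=[.01]*4+[1]*4).x;print("joint bit",v[:2].round(4),"diff",v[2:4].round(4),"shift px",v[4:].round(1),f(v).round(1))
print("diff in drill",R.from_euler('z',-P[2]).apply(np.r_[v[2:4],0]).round(4))
for sgn in (1,): print("wrist diff jac 1px:",(onz(im,[249.4,239.6],.07)-onz(im,[249.4,238.6],.07))[:2].round(4))
E
```

```text
w [ 0.6434 -0.1646  0.042 ] [ 0.6483 -0.1683  0.07  ] diff [ 0.0049 -0.0037] drill [ 0.0057 -0.0022]
s [ 0.6429 -0.1702  0.042 ] [ 0.6488 -0.1752  0.07  ] diff [ 0.0059 -0.005 ] drill [ 0.007  -0.0032]
joint bit [ 0.6513 -0.1699] diff [ 0.0058 -0.0041] shift px [ 0.6 -1.   1.3  1. ] [-0.1  0.2  0.1 -0.2 -0.4 -0.1  0.3  0.   0.2 -0.3  0.4  0.3]
diff in drill [ 0.0067 -0.0024  0.    ]
wrist diff jac 1px: [ 0.0027 -0.0008]
```

```bash
python3 -m jog '[[[0,0,0.5],[0,0,0],0.7],[[0,0,0.5],[0,0,0],0.7],[[0,0,0.5],[0,0,0],0.7],[[0,0,0.5],[0,0,0],0.7],[[0,0,0.5],[0,0,0],0.7],[[0,0,0.5],[0,0,0],0.7],[[0,0,0.5],[0,0,0],0.7],[[0,0,0.5],[0,0,0],0.7],[[0,0,0.4],[0,0,0],0.7],[[0,0,0.4],[0,0,0],0.7],[[0,0,0],[0,0,0],0.7]]'
python3 -m jog '[[[0,0,0],[0,0,0],0.1],[[0,0,0],[0,0,0],0.1],[[0,0,0],[0,0,0],0.1],[[0,0,0],[0,0,0],0.1],[[0,0,0],[0,0,0],0.1],[[0,0,0],[0,0,0],0.1]]' 12
python3 - <<'E'
from h import *
T=cur();B=T.copy();B[:3,3]+=[.0059,-.0042,0];row(T,B,4)
E
```

```text
time_s: 22.87
tool_pos: [0.6068, -0.1537, 0.0283]
ee_rot: [0.339, 0.127, 0.931, -0.046]
ft_force: [-0.8, 0.6, 0.8]
grip_width: 0.0615
grasp_force: 0.0
time_s: 23.37
tool_pos: [0.606, -0.1535, 0.0302]
ee_rot: [0.34, 0.127, 0.931, -0.046]
ft_force: [-2.3, 1.1, 4.3]
grip_width: 0.0361
grasp_force: 11.9
4 x [-0.052, -0.025, 0.044] [-0.0, -0.0, 0.0]
```

```bash
python3 -m jog '[[[-0.052,-0.025,0.044],[0,0,0],0.1],[[-0.052,-0.025,0.044],[0,0,0],0.1],[[-0.052,-0.025,0.044],[0,0,0],0.1],[[-0.052,-0.025,0.044],[0,0,0],0.1],[[0,0,0],[0,0,0],0.1],[[0,0,0],[0,0,0],0.1],[[0,0,0],[0,0,0],0.7],[[0,0,0],[0,0,0],0.7],[[0,0,0],[0,0,0],0.7],[[0,0,0],[0,0,0],0.7],[[0,0,0],[0,0,0],0.7]]'
python3 -m jog '[[[0,0,-0.4],[0,0,0],0.7],[[0,0,-0.4],[0,0,0],0.7],[[0,0,-0.5],[0,0,0],0.7],[[0,0,-0.5],[0,0,0],0.7],[[0,0,-0.5],[0,0,0],0.7],[[0,0,-0.5],[0,0,0],0.7],[[0,0,-0.5],[0,0,0],0.7],[[0,0,-0.5],[0,0,0],0.7],[[0,0,-0.5],[0,0,0],0.7],[[0,0,-0.5],[0,0,0],0.7],[[0,0,0],[0,0,0],0.7]]'
python3 - <<'E'
from h import *
T=cur();print(T[:3,3].round(4))
im=cam("wrist");S=cam("scene")
np.savez("v6.npz",T=T)
a=cv2.resize(S["color"][205:245,270:310],(400,400),interpolation=cv2.INTER_CUBIC)
p=proj(im,D2W(np.array([[0,0,.055]])))[0].astype(int)
x0,y0=p[0]-25,p[1]-25;print(x0,y0)
b=cv2.resize(im["color"][y0:y0+50,x0:x0+50],(400,400),interpolation=cv2.INTER_CUBIC)
cv2.imwrite("pics/f3.png",np.hstack([a,b])[:,:,::-1])
E
```

```text
time_s: 24.28
tool_pos: [0.6119, -0.1577, 0.0295]
ee_rot: [0.339, 0.127, 0.931, -0.046]
ft_force: [0.7, 0.2, 0.6]
grip_width: 0.0611
grasp_force: 0.0
time_s: 25.2
tool_pos: [0.5359, -0.1365, 0.1232]
ee_rot: [0.34, 0.127, 0.931, -0.046]
ft_force: [0.2, 0.5, -0.1]
grip_width: 0.0616
grasp_force: 0.0
[ 0.5359 -0.1365  0.1232]
229 197
```

View pics/f3.png

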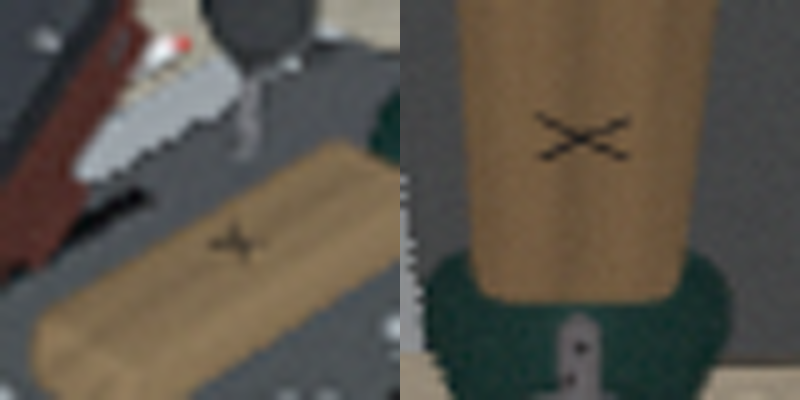

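Left pane: cross at (294.0,229.3), bit's point at (294.8,220.8). Right pane: cross at (251.75,214.25), bit's point at (251.5,236.0), with the lateral alignment near perfect.

```bash
python3 - <<'E'
from h import *
im=cam("wrist");S=cam("scene")
from scipy.optimize import least_squares
W=dict(x=[251.75,214.25],b=[251.5,236.0]);Q=dict(x=[294.0,229.3],b=[294.8,220.8])
for n,i,o in(("w",im,W),("s",S,Q)):
    x=onz(i,o["x"],.042);b=onz(i,o["b"],.07);print(n,x.round(4),b.round(4),"drill diff",(W2D(b)-W2D(x))[:2].round(4))
def f(v):
    b=np.r_[v[:2],.07];x=np.r_[v[:2]-v[2:4],.042];r=[]
    for i,o,sft in((im,W,v[4:6]),(S,Q,v[6:8])): r+=list((proj(i,b)[0]+sft-o["b"])/.5)+list((proj(i,x)[0]+sft-o["x"])/.5)
    return np.r_[r,v[4:8]/3]
v=least_squares(f,np.r_[.65,-.166,0,0,np.zeros(4)],x_scale=[.01]*4+[1]*4).x;print("joint bit",v[:2].round(4),"shift",v[4:].round(1),f(v).round(1))
print("diff in drill",R.from_euler('z',-P[2]).apply(np.r_[v[2:4],0]).round(4))
# knob: scene/top/wrist marks
for n in("scene","top"):
    i=cam(n);print(n,[(np.round(m["centre"],1),round(m["conf"],2)) for m in manip.mark_of(n,"feed_knob")[:2]],[(np.round(r["box"],1),round(r["conf"],2)) for r in manip.regions_of(n,"feed_knob")[:2]])
E
```

```text
w [ 0.6525 -0.1693  0.042 ] [ 0.6509 -0.1692  0.07  ] drill diff [-0.0016 -0.0003]
s [ 0.6506 -0.1742  0.042 ] [ 0.6494 -0.1744  0.07  ] drill diff [-0.0011 -0.0005]
joint bit [ 0.6521 -0.1701] shift [ 0.5 -0.4  1.   1. ] [-0.1  0.1  0.  -0.1 -0.1 -0.   0.1 -0.   0.2 -0.1  0.3  0.3]
diff in drill [-0.0012 -0.0003  0.    ]
scene [(array([300.7, 166.2]), 0.61)] [(array([296.3, 163.4,  29.7,  28.8]), 0.56)]
top [(array([293.7, 208.5]), 0.47)] [(array([290.7, 177.3,  21.1,  36.9]), 0.8)]
```

The offset is about 1 mm, within measuring error. The touch test will show it directly. I go up, unwind the wrist and set up over the knob.

```bash
python3 - <<'E'
from h import *
T=cur();H=pose(ori(-.23,np.radians(90)),[.56,-.13,.55])
E=expm(np.real(logm(np.linalg.inv(T)@H))/5);X=T.copy()
for i in range(5): X=X@E;print(ik(X)[0].round(2),X[:3,3].round(3))
row(T,H,20)
E
```

```text
[-0.24  0.28  2.29  3.21  0.31] [ 0.571 -0.143  0.203]
[-0.23  0.16  2.29  3.19  0.36] [ 0.591 -0.146  0.289]
[-0.23  0.04  2.29  3.17  0.41] [ 0.595 -0.144  0.378]
[-0.23 -0.08  2.3   3.16  0.47] [ 0.585 -0.139  0.465]
[-0.23 -0.2   2.31  3.15  0.54] [ 0.56 -0.13  0.55]
20 x [-0.813, 0.03, -0.354] [-0.02, -0.436, -0.009]
```

```bash
python3 - <<'E'
from h import *
T=cur();V=pose(ori(-.25,np.radians(70)),[.485,-.125,.34]);H=pose(ori(-.23,np.radians(90)),[.54,-.13,.54])
for A,B,n in((T,V,12),(V,H,10)):
    E=expm(np.real(logm(np.linalg.inv(A)@B))/4);X=A.copy()
    for i in range(4): X=X@E;print(ik(X)[0].round(2),X[:3,3].round(3),W2D(X[:3,3]).round(3))
    row(A,B,n)
E
```

```text
[-0.24  0.29  2.35  3.2   0.34] [ 0.535 -0.137  0.178] [-0.118 -0.003  0.178]
[-0.24  0.18  2.41  3.18  0.41] [ 0.525 -0.135  0.234] [-0.128 -0.004  0.234]
[-0.25  0.07  2.47  3.16  0.48] [ 0.508 -0.131  0.288] [-0.145 -0.004  0.288]
[-0.26 -0.05  2.53  3.13  0.55] [ 0.485 -0.125  0.34 ] [-0.17  -0.005  0.34 ]
12 x [-0.488, -0.005, -0.583] [-0.015, -0.436, -0.011]
[-0.25 -0.1   2.48  3.13  0.55] [ 0.505 -0.128  0.388] [-0.149 -0.003  0.388]
[-0.25 -0.15  2.44  3.12  0.55] [ 0.521 -0.13   0.438] [-0.134 -0.     0.438]
[-0.25 -0.19  2.39  3.12  0.55] [ 0.533 -0.13   0.488] [-0.122  0.002  0.488]
[-0.24 -0.22  2.35  3.11  0.55] [ 0.54 -0.13  0.54] [-0.115  0.005  0.54 ]
10 x [-0.831, 0.034, 0.062] [-0.02, -0.349, -0.003]
```

```bash
python3 -m jog '[[[-0.488,0,-0.583],[-0.015,-0.436,-0.011],0],[[-0.488,0,-0.583],[-0.015,-0.436,-0.011],0],[[-0.488,0,-0.583],[-0.015,-0.436,-0.011],0],[[-0.488,0,-0.583],[-0.015,-0.436,-0.011],0],[[-0.488,0,-0.583],[-0.015,-0.436,-0.011],0],[[-0.488,0,-0.583],[-0.015,-0.436,-0.011],0],[[-0.488,0,-0.583],[-0.015,-0.436,-0.011],0],[[-0.488,0,-0.583],[-0.015,-0.436,-0.011],0],[[-0.488,0,-0.583],[-0.015,-0.436,-0.011],0],[[-0.488,0,-0.583],[-0.015,-0.436,-0.011],0],[[-0.488,0,-0.583],[-0.015,-0.436,-0.011],0],[[-0.488,0,-0.583],[-0.015,-0.436,-0.011],0]]' 20
python3 -m jog '[[[-0.83,0.034,0.062],[-0.02,-0.349,0],0],[[-0.83,0.034,0.062],[-0.02,-0.349,0],0],[[-0.83,0.034,0.062],[-0.02,-0.349,0],0],[[-0.83,0.034,0.062],[-0.02,-0.349,0],0],[[-0.83,0.034,0.062],[-0.02,-0.349,0],0],[[-0.83,0.034,0.062],[-0.02,-0.349,0],0],[[-0.83,0.034,0.062],[-0.02,-0.349,0],0],[[-0.83,0.034,0.062],[-0.02,-0.349,0],0],[[-0.83,0.034,0.062],[-0.02,-0.349,0],0],[[-0.83,0.034,0.062],[-0.02,-0.349,0],0],[[0,0,0],[0,0,-1],0],[[0,0,0],[0,0,-1],0]]'
python3 -m jog '[[[0,0,0],[0,0,-1],0],[[0,0,0],[0,0,-1],0],[[0,0,0],[0,0,-1],0],[[0,0,0],[0,0,-1],0],[[0,0,0],[0,0,-1],0],[[0,0,0],[0,0,-1],0],[[0,0,0],[0,0,-1],0],[[0,0,0],[0,0,-1],0],[[0,0,0],[0,0,-1],0],[[0,0,0],[0,0,-1],0],[[0,0,0],[0,0,-1],0],[[0,0,0],[0,0,-1],0]]'
python3 -m jog '[[[0,0,0],[0,0,-1],0],[[0,0,0],[0,0,-1],0],[[0,0,0],[0,0,-1],0],[[0,0,0],[0,0,-1],0],[[0,0,0],[0,0,-1],0],[[0,0,0],[0,0,-1],0],[[0,0,0],[0,0,-1],0],[[0,0,0],[0,0,-1],0],[[0,0,0],[0,0,-1],0],[[0,0,0],[0,0,-1],0],[[0,0,0],[0,0,-1],0],[[0,0,0],[0,0,-1],0]]'
python3 - <<'E'
from h import *
s=manip.read_state();T=cur(s);q=s["q"];print(np.round(q,3),T.round(3))
F=(R.from_euler('z',q[0])*R.from_euler('y',q[1]+q[2])).as_matrix();w=T[:3,3]-.3097*T[:3,2]
Rr=R.from_rotvec(-F[:,2]*.105).as_matrix();row(T,pose(Rr@T[:3,:3],w+Rr@(T[:3,3]-w)),1)
E
```

```text
time_s: 26.7
tool_pos: [0.4847, -0.1232, 0.341]
ee_rot: [0.57, 0.102, 0.812, -0.072]
ft_force: [-0.3, 0.0, 0.2]
grip_width: 0.0005
grasp_force: 0.0
time_s: 27.7
tool_pos: [0.54, -0.1284, 0.5425]
ee_rot: [0.692, 0.01, 0.705, -0.152]
ft_force: [-0.9, 0.8, -0.3]
grip_width: 0.0003
grasp_force: 0.0
time_s: 28.7
tool_pos: [0.5399, -0.1284, 0.5412]
ee_rot: [0.485, -0.391, 0.588, -0.516]
ft_force: [0.3, -0.1, 0.5]
grip_width: 0.0001
grasp_force: 0.0
time_s: 29.7
tool_pos: [0.5399, -0.1284, 0.5412]
ee_rot: [-0.109, 0.655, -0.265, 0.7]
ft_force: [-0.3, -0.2, -0.0]
grip_width: 0.0008
grasp_force: 0.0
[-0.286 -0.227  2.351  3.035  0.558 -0.941] [[-0.119 -0.194  0.974  0.54 ]
 [-0.5   -0.836 -0.228 -0.128]
 [ 0.858 -0.514  0.003  0.541]
 [ 0.     0.     0.     1.   ]]
1 x [-0.43, -0.538, -0.019] [0.449, -0.328, -0.891]
```

```bash
python3 -m jog '[[[-0.43,-0.538,-0.019],[0.449,-0.328,-0.891],0],[[-0.43,-0.538,-0.019],[0.449,-0.328,-0.891],0],[[-0.43,-0.538,-0.019],[0.449,-0.328,-0.891],0],[[-0.43,-0.538,-0.019],[0.449,-0.328,-0.891],0],[[-0.43,-0.538,-0.019],[0.449,-0.328,-0.891],0],[[-0.43,-0.538,-0.019],[0.449,-0.328,-0.891],0],[[-0.43,-0.538,-0.019],[0.449,-0.328,-0.891],0],[[-0.43,-0.538,-0.019],[0.449,-0.328,-0.891],0],[[-0.43,-0.538,-0.019],[0.449,-0.328,-0.891],0],[[-0.43,-0.538,-0.019],[0.449,-0.328,-0.891],0]]'
python3 -m jog '[[[-0.43,-0.538,-0.019],[0.449,-0.328,-0.891],0],[[-0.43,-0.538,-0.019],[0.449,-0.328,-0.891],0],[[-0.43,-0.538,-0.019],[0.449,-0.328,-0.891],0],[[-0.43,-0.538,-0.019],[0.449,-0.328,-0.891],0],[[-0.43,-0.538,-0.019],[0.449,-0.328,-0.891],0],[[-0.43,-0.538,-0.019],[0.449,-0.328,-0.891],0],[[-0.43,-0.538,-0.019],[0.449,-0.328,-0.891],0],[[-0.43,-0.538,-0.019],[0.449,-0.328,-0.891],0],[[-0.43,-0.538,-0.019],[0.449,-0.328,-0.891],0],[[-0.43,-0.538,-0.019],[0.449,-0.328,-0.891],0]]'
python3 -m jog '[[[-0.43,-0.538,-0.019],[0.449,-0.328,-0.891],0],[[-0.43,-0.538,-0.019],[0.449,-0.328,-0.891],0],[[-0.43,-0.538,-0.019],[0.449,-0.328,-0.891],0],[[-0.43,-0.538,-0.019],[0.449,-0.328,-0.891],0],[[-0.43,-0.538,-0.019],[0.449,-0.328,-0.891],0],[[-0.43,-0.538,-0.019],[0.449,-0.328,-0.891],0],[[-0.43,-0.538,-0.019],[0.449,-0.328,-0.891],0],[[-0.43,-0.538,-0.019],[0.449,-0.328,-0.891],0],[[-0.43,-0.538,-0.019],[0.449,-0.328,-0.891],0]]'
sed -i 's/^P=np.array.*/P=np.array([.6515,-.1700,-.2731])/' h.py
python3 - <<'E'
from h import *
from scipy.optimize import least_squares
s=manip.read_state();T=cur(s);q=s["q"];print(np.round(q,3),T[:3,3].round(3))
im=cam("wrist");k=manip.mark_of("wrist","feed_knob");print([(np.round(m["centre"],1),round(m["conf"],2)) for m in k[:2]],[(np.round(m["box"],1),round(m["conf"],2)) for m in manip.regions_of("wrist","feed_knob")[:1]])
S=cam("scene");Tp=cam("top")
x,e=tri([ray(S,[297.7-1,168.7-1]),ray(Tp,[295.3,206.4])]);print("knob",x.round(4),np.round(e,4),"drill",W2D(x).round(4))
print(proj(im,x))
x,e=tri([ray(S,[322-1,183.5-1]),ray(Tp,[305,181])]);print("pivot",x.round(4),np.round(e,4),"drill",W2D(x).round(4))
E
```

```text
time_s: 30.53
tool_pos: [0.5283, 0.0143, 0.4586]
ee_rot: [0.02, 0.765, 0.217, 0.606]
ft_force: [0.2, -0.1, 0.9]
grip_width: 0.0006
grasp_force: 0.0
time_s: 31.37
tool_pos: [0.4406, 0.0211, 0.3194]
ee_rot: [0.145, 0.669, 0.64, 0.349]
ft_force: [-0.1, 0.4, -0.4]
grip_width: 0.0004
grasp_force: 0.0
time_s: 32.12
tool_pos: [0.3693, -0.0975, 0.2626]
ee_rot: [0.225, 0.427, 0.875, 0.035]
ft_force: [-0.3, 0.2, -0.5]
grip_width: 0.0004
grasp_force: 0.0
[-0.285 -0.228  2.352 -0.01   0.559 -0.942] [ 0.369 -0.098  0.263]
[] []
knob [ 0.5306 -0.2098  0.281 ] [0.0015 0.0015] drill [-0.1057 -0.071   0.281 ]
[[300.54257561 360.82884033]]
pivot [ 0.6435 -0.2316  0.2022] [0.0003 0.0003] drill [ 0.0089 -0.0615  0.2022]
```

```bash
cat >> h.py <<'E'
KN=np.array([-.1055,-.068,.280]); PV=KN+.14*np.array([np.cos(np.radians(35)),0,-np.sin(np.radians(35))])
LN=np.radians(5)
def tip(th,up=0.): # th lever angle rad
    f=np.radians(35)-th
    return pose(ori(P[2],LN),D2W(PV+.14*np.array([-np.cos(f),0,np.sin(f)])+[0,0,.014+up]))
E
python3 - <<'E'
from h import *
T=cur();A=tip(0,.10);A[:3,3]-=.06*np.array([np.cos(P[2]),np.sin(P[2]),0]);B=tip(0,.04)
for X,Y,n in((T,A,12),(A,B,4)):
    print(Y[:3,3].round(3),ik(Y)[0].round(2));row(X,Y,n)
E
```

```text
[ 0.474 -0.191  0.394] [-0.39  0.04  1.73  0.01  1.28]
12 x [-0.578, -0.013, -0.31] [0.094, 0.301, -0.527]
[ 0.532 -0.207  0.334] [-0.38  0.19  1.69  0.01  1.17]
4 x [-0.545, 0.0, 0.65] [0.0, 0.0, 0.0]
```

```bash
python3 -m jog '[[[-0.578,-0.013,-0.31],[0.094,0.301,-0.527],0],[[-0.578,-0.013,-0.31],[0.094,0.301,-0.527],0],[[-0.578,-0.013,-0.31],[0.094,0.301,-0.527],0],[[-0.578,-0.013,-0.31],[0.094,0.301,-0.527],0],[[-0.578,-0.013,-0.31],[0.094,0.301,-0.527],0],[[-0.578,-0.013,-0.31],[0.094,0.301,-0.527],0],[[-0.578,-0.013,-0.31],[0.094,0.301,-0.527],0],[[-0.578,-0.013,-0.31],[0.094,0.301,-0.527],0],[[-0.578,-0.013,-0.31],[0.094,0.301,-0.527],0],[[-0.578,-0.013,-0.31],[0.094,0.301,-0.527],0],[[-0.578,-0.013,-0.31],[0.094,0.301,-0.527],0],[[-0.578,-0.013,-0.31],[0.094,0.301,-0.527],0]]'
python3 -m jog '[[[-0.3,0,0.3],[0,0,0],0],[[-0.4,0,0.4],[0,0,0],0],[[-0.5,0,0.6],[0,0,0],0],[[-0.5,0,0.6],[0,0,0],0],[[0,0,0],[0,0,0],0]]'
python3 - <<'E'
from h import *
T=cur();print(T.round(3),np.round(manip.read_state()["q"],2))
row(T,tip(0,.04),1)
im=cam("wrist");save(im,"w7.png");k=manip.mark_of("wrist","feed_knob");print([(np.round(m["centre"],1),round(m["conf"],2)) for m in k[:2]],"pred",proj(im,D2W(np.array([KN,PV]))))
S=cam("scene")
h=cv2.resize(im["color"],(440,330));g=cv2.resize(S["color"][130:260,250:390],(355,330),interpolation=cv2.INTER_CUBIC)
cv2.imwrite("pics/f4.png",np.hstack([h,g])[:,:,::-1])
E
```

```text
time_s: 33.37
tool_pos: [0.4748, -0.1905, 0.3944]
ee_rot: [0.042, 0.134, 0.99, -0.006]
ft_force: [0.1, 0.3, 0.1]
grip_width: 0.0004
grasp_force: 0.0
time_s: 33.78
tool_pos: [0.5182, -0.2025, 0.3453]
ee_rot: [0.04, 0.136, 0.99, -0.006]
ft_force: [-0.1, -0.1, 0.1]
grip_width: 0.0003
grasp_force: 0.0
[[-0.96   0.269  0.078  0.518]
 [ 0.268  0.963 -0.022 -0.202]
 [-0.081 -0.001 -0.997  0.345]
 [ 0.     0.     0.     1.   ]] [-0.4   0.16  1.7   0.01  1.2  -1.7 ]
1 x [-0.527, -0.03, 0.495] [-0.005, -0.065, 0.004]
[(array([249. , 212.2]), 0.76)] pred [[251.06363458 212.40742449]
 [251.38193879 264.10440259]]
```

View pics/f4.png

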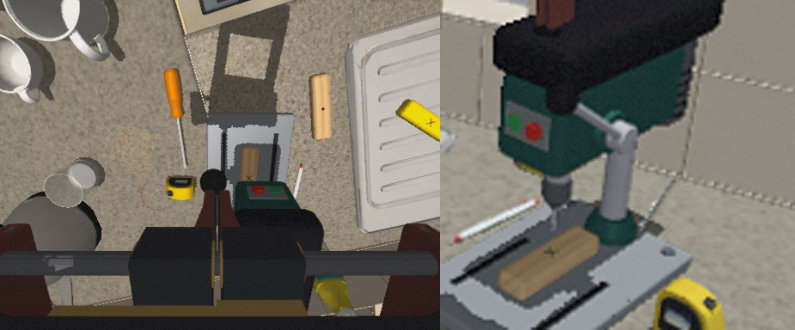

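The left pane (wrist) shows the closed fingers in line with the black knob, at full-picture pixel (247,211). The right pane (scene) shows the pull under the bit and clear of everything else.

```bash
sed -i 's/^KN=.*-.068/KN=np.array([-.1055,-.0695/' h.py; sed -n '/^KN/p' h.py; python3 - <<'E'
from h import *
T=cur();T0=T
for th,up,n in((0,.002,4),(.15,0,3),(.3,0,3),(.45,0,3),(.6,0,3),(.72,0,3),(.82,0,3)):
    B=tip(th,up);print(th,B[:3,3].round(3),end=" ");row(T,B,n);T=B
E
```

```text
KN=np.array([-.1055,-.0695,.280]); PV=KN+.14*np.array([np.cos(np.radians(35)),0,-np.sin(np.radians(35))])
0 [ 0.531 -0.208  0.296] 4 x [-0.098, -0.018, 0.543] [-0.004, -0.007, 0.003]
0.15 [ 0.521 -0.206  0.276] 3 x [0.166, 0.0, 0.254] [0.0, 0.0, 0.0]
0.3 [ 0.513 -0.203  0.257] 3 x [0.127, -0.0, 0.249] [0.0, 0.0, 0.0]
0.45 [ 0.509 -0.202  0.236] 3 x [0.089, -0.0, 0.265] [0.0, 0.0, 0.0]
0.6 [ 0.507 -0.202  0.215] 3 x [0.048, 0.0, 0.276] [0.0, 0.0, 0.0]
0.72 [ 0.508 -0.202  0.198] 3 x [0.009, -0.0, 0.224] [0.0, 0.0, 0.0]
0.82 [ 0.51  -0.202  0.185] 3 x [-0.013, -0.0, 0.186] [0.0, 0.0, 0.0]
```

```bash
python3 -m jog '[[[-0.098,-0.018,0.543],[0,0,0],0],[[-0.098,-0.018,0.543],[0,0,0],0],[[-0.098,-0.018,0.543],[0,0,0],0],[[-0.098,-0.018,0.543],[0,0,0],0],[[0.166,0,0.254],[0,0,0],0],[[0.166,0,0.254],[0,0,0],0],[[0.166,0,0.254],[0,0,0],0],[[0,0,0],[0,0,0],0]]'
python3 -m jog '[[[0.127,0,0.249],[0,0,0],0],[[0.127,0,0.249],[0,0,0],0],[[0.127,0,0.249],[0,0,0],0],[[0.089,0,0.265],[0,0,0],0],[[0.089,0,0.265],[0,0,0],0],[[0.089,0,0.265],[0,0,0],0],[[0,0,0],[0,0,0],0]]'
python3 - <<'E'
from h import *
T=cur();print(T[:3,3].round(4),tip(.45)[:3,3].round(4));S=cam("scene")
print([(np.round(m["centre"],1),round(m["conf"],2)) for m in manip.mark_of("scene","bit_point")[:2]])
E
```

```text
time_s: 34.6
tool_pos: [0.5198, -0.2055, 0.2761]
ee_rot: [0.041, 0.135, 0.99, -0.007]
ft_force: [-3.6, 1.5, 3.1]
grip_width: 0.0007
grasp_force: 1.8
time_s: 35.18
tool_pos: [0.5088, -0.2027, 0.2355]
ee_rot: [0.042, 0.135, 0.99, -0.007]
ft_force: [-2.0, 0.3, 2.0]
grip_width: 0.0005
grasp_force: 1.2
[ 0.5088 -0.2027  0.2355] [ 0.5085 -0.2021  0.2361]
[(array([292.9, 223.1]), 0.63)]
```

```bash
python3 -m jog '[[[0.048,0,0.276],[0,0,0],0],[[0.048,0,0.276],[0,0,0],0],[[0.048,0,0.276],[0,0,0],0],[[0.009,0,0.224],[0,0,0],0],[[0.009,0,0.224],[0,0,0],0],[[0.009,0,0.224],[0,0,0],0],[[-0.013,0,0.186],[0,0,0],0],[[-0.013,0,0.186],[0,0,0],0],[[-0.013,0,0.186],[0,0,0],0],[[0,0,0],[0,0,0],0]]'
python3 - <<'E'
from h import *
T=cur();print(T[:3,3].round(4),tip(.82)[:3,3].round(4));row(T,tip(.88),2);row(tip(.88),tip(.93),4)
S=cam("scene");save(S,"s8.png")
cv2.imwrite("pics/f5.png",cv2.resize(S["color"][205:245,265:315],(750,600),interpolation=cv2.INTER_CUBIC)[:,:,::-1])
E
```

```text
time_s: 36.12
tool_pos: [0.5105, -0.2033, 0.1846]
ee_rot: [0.042, 0.135, 0.99, -0.007]
ft_force: [-1.5, -0.3, 2.4]
grip_width: 0.0006
grasp_force: 1.2
[ 0.5105 -0.2033  0.1846] [ 0.5097 -0.2025  0.1846]
2 x [-0.006, 0.013, 0.164] [-0.013, -0.007, 0.011]
4 x [-0.014, 0.0, 0.069] [0.0, 0.0, 0.0]
```

That crop stays unopened: I have already viewed 11 pictures, one over the limit of 10. From here I rely on numbers only.

```bash
python3 -m jog '[[[0,0,0.16],[0,0,0],0],[[0,0,0.16],[0,0,0],0],[[0,0,0],[0,0,0],0]]'
python3 -m jog '[[[-0.014,0,0.069],[0,0,0],0],[[-0.014,0,0.069],[0,0,0],0],[[0,0,0],[0,0,0],0]]'
python3 -m jog '[[[-0.014,0,0.06],[0,0,0],0],[[0,0,0],[0,0,0],0]]'
python3 -m jog '[[[-0.014,0,0.06],[0,0,0],0],[[0,0,0],[0,0,0],0]]'
```

```text
time_s: 36.42
tool_pos: [0.5117, -0.2037, 0.1773]
ee_rot: [0.043, 0.135, 0.99, -0.007]
ft_force: [0.3, -0.2, 2.6]
grip_width: 0.0003
grasp_force: 1.3
time_s: 36.67
tool_pos: [0.5122, -0.2039, 0.174]
ee_rot: [0.043, 0.135, 0.99, -0.007]
ft_force: [0.1, 0.0, 2.6]
grip_width: 0.0007
grasp_force: 1.3
time_s: 36.83
tool_pos: [0.5125, -0.204, 0.1725]
ee_rot: [0.043, 0.135, 0.99, -0.007]
ft_force: [0.7, -0.4, 3.0]
grip_width: 0.0001
grasp_force: 1.3
time_s: 37.0
tool_pos: [0.5129, -0.2041, 0.171]
ee_rot: [0.042, 0.135, 0.99, -0.007]
ft_force: [-0.5, 0.1, 2.8]
grip_width: 0.0005
grasp_force: 1.3
```

```bash
for i in 1; do :; done
python3 -m jog '[[[-0.01,0,0.04],[0,0,0],0],[[0,0,0],[0,0,0],0]]' | grep -E "pos|ft"
python3 -m jog '[[[-0.01,0,0.04],[0,0,0],0],[[0,0,0],[0,0,0],0]]' | grep -E "pos|ft"
python3 -m jog '[[[-0.01,0,0.04],[0,0,0],0],[[0,0,0],[0,0,0],0]]' | grep -E "pos|ft"
python3 - <<'E'
from h import *
S=cam("scene");print([(np.round(m["centre"],1),round(m["conf"],2)) for m in manip.mark_of("scene","bit_point")[:2]],[(np.round(m["centre"],1),round(m["conf"],2)) for m in manip.mark_of("scene","cross")[:2]])
g=cv2.cvtColor(S["color"],cv2.COLOR_RGB2GRAY);print(g[216:236,286:304])
E
```

```text
tool_pos: [0.5131, -0.2042, 0.1701]
ft_force: [-0.3, 0.6, 2.8]
tool_pos: [0.5133, -0.2042, 0.169]
ft_force: [-0.2, -0.4, 3.2]
tool_pos: [0.5136, -0.2043, 0.168]
ft_force: [-1.4, 0.9, 2.3]
[(array([290.1, 226.3]), 0.39)] [(array([294.2, 230.3]), 0.72), (array([183., 200.]), 0.66)]
[[ 48  55  52  51  51  48  48  48  78 123 128  65  56  53  58  80  78  77]
 [ 50  47  55  51  53  54  64  80  97  99  67  57  57  57  68  77  75  76]
 [ 53  50  50  53  52  58  93 119 104  72  55  57  61  66  78  77  77  82]
 [ 54  47  53  53  41  30  64 105  75  47  50  56  67  80  76  82  86  93]
 [ 51  52  52  49  24  22  27  39  46  50  56  74  76  78  86  91 104 106]
 [ 42  46  29  22  24  19  19  30  56  59  72  81  85  93 102 104 107 106]
 [ 20  25  22  26  19  22  17  38  69  78  81  90 100 106 105 105 104 103]
 [ 24  28  29  22  23  22  20  26  52  73  93 104 103 105 105 102 100  96]
 [ 23  26  31  25  24  27  18  25  55  91 104 105 105 103 101 100  96 101]
 [ 23  25  21  25  17  23  23  28  65  99 107 104 103  99  98  99 104 109]
 [ 23  21  24  20  23  25  25  57 103  98 105 101  98  98 101 106 107 107]
 [ 15  18  22  23  16  21  35  78 117 102  99  97  98 104 108 106 106 105]
 [ 19  24  14  21  19  26  66 100 105  94  97 104 107 107 107 105 105 107]
 [ 42  45  43  47  59  67  86 104  77  84  93 108 107 104 105 107 111 116]
 [ 91  93  90  94 107 102 102  91  79 111 109 109 106 106 110 115 118 116]
 [106 105 103 103 102 102 104 104  95 109 109 106 110 113 116 117 116 114]
 [103 103 100  99 101 105 106 109 107 106 108 110 114 116 117 116 114 114]
 [100  99 100 103 106 109 109 108 107 107 113 116 117 118 117 113 112 108]
 [101 101 107 109 108 105 105 109 116 115 116 117 116 115 112 111 107 101]
 [104 108 106 106 106 106 111 114 117 121 117 115 114 111 110 103  97  77]]
```

```bash
python3 -m jog '[[[-0.01,0,0.04],[0,0,0],0],[[0,0,0],[0,0,0],0]]' | grep -E "pos|ft"
python3 -m jog '[[[-0.01,0,0.04],[0,0,0],0],[[0,0,0],[0,0,0],0]]' | grep -E "pos|ft"
python3 -c "
from h import *
print(np.round(manip.read_state()['tau'],2),manip.read_state()['ft_force'])"
```

```text
tool_pos: [0.5139, -0.2043, 0.1671]
ft_force: [-2.0, 0.8, 2.3]
tool_pos: [0.5142, -0.2044, 0.166]
ft_force: [-2.2, 0.8, 3.8]
[  0.28 -45.32 -23.73   0.13  -0.87  -0.  ] [-2.21765387  0.80286885  3.81461941]
```

```bash
python3 -m jog '[[[-0.01,0,0.03],[0,0,0],0],[[0,0,0],[0,0,0],0]]' | grep -E "pos|ft"
python3 -m jog '[[[-0.01,0,0.03],[0,0,0],0],[[0,0,0],[0,0,0],0]]' | grep -E "pos|ft"
python3 - <<'E'
from h import *
im=cam("wrist");save(im,"w9.png");S=cam("scene")
for n in("wrist","scene"):
  for t in("bit_point","cross","feed_knob"): print(n,t,[(np.round(m["centre"],1),round(m["conf"],2)) for m in manip.mark_of(n,t)[:2]])
print(proj(im,D2W(np.array([[0,0,.042],KN,PV+.14*np.array([-np.cos(.34),0,-np.sin(.34)])]))).round(1))
E
```

```text
tool_pos: [0.5145, -0.2045, 0.1653]
ft_force: [-3.3, 0.7, 1.4]
tool_pos: [0.515, -0.2046, 0.1647]
ft_force: [-3.2, 0.3, 2.6]
wrist bit_point []
wrist cross [(array([307.7, 274. ]), 0.55)]
wrist feed_knob [(array([252.7, 226.5]), 0.64)]
scene bit_point [(array([295., 226.]), 0.38)]
scene cross [(array([294.1, 228.6]), 0.71), (array([183.8, 201.3]), 0.56)]
scene feed_knob [(array([289.2, 225.7]), 0.58), (array([328.5, 184.3]), 0.35)]
[[309.3 270.5]
 [252.8 504.8]
 [252.9 227.6]]
```

```bash
python3 - <<'E'
from h import *
im=cam("wrist");c=np.array(im["tool_from_camera"])
def ang(i,px):
    p,d=ray(i,px);n=R.from_euler('z',P[2]).apply([0,1,0]);o=D2W(PV);X=W2D(p+d*((o-p)@n)/(d@n));v=X-PV;return X.round(4),np.hypot(v[0],v[2]).round(4)
h=dict(im);W=pose(rot([.04,.136,.99,-.006]).as_matrix(),[.5182,-.2025,.3453])@c;h["P"],h["Rm"]=W[:3,3],W[:3,:3]
for p in([249,212.2],[247,211]): print("hover",ang(h,p))
for m in manip.mark_of("wrist","feed_knob")[:1]: print("now",m["centre"],ang(im,m["centre"]))
for m in manip.regions_of("wrist","feed_knob")[:1]: print(m["box"],m["pixels"].sum())
print(W2D(cur()[:3,3]).round(4),np.round(manip.read_state()["ft_force"],1), tip(.93)[:3,3])
S=cam("scene");g=cv2.cvtColor(S["color"],cv2.COLOR_RGB2GRAY);print(g[222:236,286:304])
E
```

```text
hover (array([-0.1193, -0.0695,  0.3077]), np.float64(0.1678))
hover (array([-0.1557, -0.0695,  0.3806]), np.float64(0.2448))
now [252.9, 226.0] (array([-0.1282, -0.0695,  0.1608]), np.float64(0.1428))
[232.6, 206.8, 38.0, 142.7] 718
[-0.122  -0.0702  0.1648] [-2.5  0.9  2.7] [ 0.51359112 -0.20354678  0.16977498]
[[ 34  47  36  16  24  21  17  32  70  92  83  87  98 105 107 105 106 100]
 [ 24  21  23  24  22  29  16  37  71  86  94 103 104 106 104 102 100  99]
 [ 28  30  29  28  27  23  25  22  42  92 106 106 105 102  98  99  99 101]
 [ 24  25  27  29  26  23  16  23  54 100 107 102 102  99  98 100 103 108]
 [ 27  25  26  27  19  16  23  33  76 101 106 102  97  99 101 106 111 108]
 [ 23  24  19  24  19  20  15  61 105 101  98  99 101 103 108 107 104 106]
 [ 25  20  26  20  14  15  31  77 109  95  96 103 107 107 107 105 107 110]
 [ 17  20  22  19  21  37  70  91  82  88  94 107 108 105 104 108 112 117]
 [ 54  45  44  50  60  84 101  97  79 110 109 107 105 109 111 113 118 116]
 [106  90  92  91 104 100 102 103  96 109 105 106 108 112 116 118 115 115]
 [105 102 101 102 102 105 110 110 105 106 108 111 114 117 117 116 113 113]
 [102  99 100 101 106 105 107 105 107 109 115 117 117 117 115 112 111 109]
 [100 100 105 107 107 106 107 108 111 117 118 119 116 113 112 109 108  98]
 [105 107 107 108 104 107 111 114 118 119 116 114 114 110 110 102  98  76]]
```

```bash
python3 -m jog '[[[-0.01,0,0.04],[0,0,0],0],[[0,0,0],[0,0,0],0]]' | grep -E "pos|ft"
python3 -m jog '[[[-0.01,0,0.04],[0,0,0],0],[[0,0,0],[0,0,0],0]]' | grep -E "pos|ft"
python3 -m jog '[[[-0.005,0,0.04],[0,0,0],0],[[0,0,0],[0,0,0],0]]' | grep -E "pos|ft"
```

```text
tool_pos: [0.5155, -0.2048, 0.1638]
ft_force: [-2.2, 0.8, 3.8]
tool_pos: [0.5158, -0.2049, 0.1628]
ft_force: [-2.3, 0.6, 3.4]
tool_pos: [0.516, -0.2049, 0.1619]
ft_force: [-1.9, 1.3, 3.6]
```

```bash
python3 -m jog '[[[-0.015,0,0.04],[0,0,0],0],[[0,0,0],[0,0,0],0]]' | grep -E "pos|ft"
python3 -m jog '[[[-0.015,0,0.04],[0,0,0],0],[[0,0,0],[0,0,0],0]]' | grep -E "pos|ft"
python3 -m jog '[[[-0.015,0,0.04],[0,0,0],0],[[0,0,0],[0,0,0],0]]' | grep -E "pos|ft"
python3 - <<'E'
from h import *
f=[]
for i in range(5):
    im=cam("wrist");f.append(manip.read_state()["ft_force"])
print(np.mean(f,0).round(2),[(np.round(m["centre"],1),round(m["conf"],2)) for m in manip.mark_of("wrist","feed_knob")[:2]])
T=cur();c=np.array(im["tool_from_camera"])
for x in(-.01,-.005,0,.005,.01): print(x,proj(im,(T@np.array([x,0,.014,1]))[:3]).round(1),end=" ")
save(im,"w10.png")
E
```

```text
tool_pos: [0.5163, -0.205, 0.1609]
ft_force: [-2.8, 1.7, 4.6]
tool_pos: [0.5166, -0.2051, 0.1599]
ft_force: [-4.2, 0.6, 4.9]
tool_pos: [0.517, -0.2052, 0.159]
ft_force: [-4.3, 1.5, 4.9]
[-4.61  0.91  6.13] [(array([252.2, 225.9]), 0.56)]
-0.01 [[251.9 241.3]] -0.005 [[251.9 234.9]] 0 [[251.9 228.3]] 0.005 [[251.9 221.7]] 0.01 [[251.9 214.9]]
```

```bash
python3 -m jog '[[[-0.015,0,0.04],[0,0,0],0],[[0,0,0],[0,0,0],0],[[0,0,0],[0,0,0],0],[[0,0,0],[0,0,0],0]]' | grep -E "time|pos|ft"
python3 - <<'E'
from h import *
f=[]
for i in range(5):
    im=cam("wrist");f.append(manip.read_state()["ft_force"])
print(np.mean(f,0).round(2),[(np.round(m["centre"],1),round(m["conf"],2)) for m in manip.mark_of("wrist","feed_knob")[:2]])
print([(np.round(m["centre"],1),round(m["conf"],2)) for m in manip.mark_of("wrist","cross")[:2]],[(np.round(m["centre"],1),round(m["conf"],2)) for m in manip.mark_of("wrist","bit_point")[:2]])
S=cam("scene");save(S,"s11.png");g=S["color"].astype(int)
sat=(g[:,:,0]-g[:,:,2]);print(sat[216:236,286:304])
E
```

```text
time_s: 40.55
tool_pos: [0.5172, -0.2053, 0.1581]
ft_force: [-5.2, 2.5, 7.7]
[-5.2   1.36  7.26] [(array([252.7, 227.1]), 0.59)]
[(array([310., 272.]), 0.9)] []
[[ 19  34  33  35  34  32  34  36  29  -4 -11  -9  -7  -5  -4  -8  -9  -9]
 [ 20  34  34  34  32  34  32  34  30  10  -9  -9  -7  -7  -6 -10 -11 -10]
 [ 19  34  36  32  33  33  33  37  32  10 -10  -8  -7  -5 -10  -9  -5  -3]
 [ 21  34  34  32  35  34  33  35  28   9  -7  -7  -8  -9  -7   3  24  30]
 [ 18  32  33  33  35  37  30  22   9  -2  -8  -9 -10   0  18  33  49  45]
 [ 23  36  35  35  36  38  23   1 -11 -10  -6  -4   9  30  45  45  47  46]
 [ 20  35  36  35  36  30   4  -7  -8  -4   3  32  46  45  48  44  45  44]
 [ 17  34  35  33  31  -5  -2  -4   3  14  30  47  45  42  44  45  42  42]
 [  7  25  26  12  -5  -5  -3  -4  16  35  49  44  44  46  44  43  44  44]
 [ -4  -5   1  -3  -3  -5  -7  -2  16  38  47  43  44  42  42  42  43  46]
 [  2  -1  -5  -4   1  -6  -6  -7   6  32  46  42  42  41  45  45  45  46]
 [ -5  -6  -1  -1  -3   3  -2  -4   8  34  43  43  42  44  46  47  45  44]
 [ -7  -5  -1  -3  -6  -6  -3  -6  16  35  42  45  46  45  48  44  46  47]
 [  2  -4  -5  -2  -2  -1  -6  -3  18  35  41  47  46  45  44  46  46  48]
 [ -4  -2  -3  -5  -6  -1  -5  10  30  48  47  45  44  46  47  50  51  50]
 [  0  -4  -3  -3   0   2  18  37  42  48  47  45  46  47  49  49  49  48]
 [ 22  16  13  12  22  27  37  48  47  48  47  49  50  52  51  50  48  47]
 [ 42  37  39  38  42  45  47  46  45  47  46  50  50  49  49  47  49  47]
 [ 42  45  45  46  47  45  46  46  49  48  49  48  49  51  48  48  48  34]
 [ 43  45  47  44  45  47  46  49  50  50  49  48  47  48  46  40  33   4]]
```

```bash
python3 - <<'E'
from h import *
im=cam("wrist");g=im["color"].astype(int);np.set_printoptions(linewidth=200)
print(proj(im,D2W(np.array([[0,0,.042],[0,0,.06],[0,0,.072]]))).round(1))
print((g[:,:,0]-g[:,:,2])[258:290,296:326]);print(g.sum(2)[262:284,296:326]//3)
E
```

```text
[[310.6 272.5]
 [313.7 282.8]
 [315.9 290.2]]
[[ 35  41  44  45  46  50  50  55  56  54  55  54  54  51  50  49  49  49  52  55  54  53  56  54  54  52  49  48  49  46]
 [ 38  41  47  49  49  49  52  53  55  55  54  55  56  51  50  48  47  49  54  54  53  54  52  56  53  48  47  47  48  47]
 [ 37  45  47  43  48  50  51  55  56  54  52  53  54  54  51  51  47  50  52  52  56  54  54  53  53  50  47  47  49  45]
 [ 38  43  45  47  47  51  51  55  56  55  53  54  53  53  50  48  48  51  51  53  53  55  54  55  51  50  46  49  49  42]
 [ 40  43  46  45  47  50  52  55  55  54  55  55  53  51  52  50  50  49  54  54  54  55  53  53  49  50  47  49  48  42]
 [ 38  42  46  48  51  50  51  56  54  53  54  55  52  53  46  48  48  51  54  52  54  55  56  56  55  46  45  48  48  37]
 [  0   6   2   4   4   4   3   8   0   5   7   4   7   3   5   4   2   3   3   3   4   5   3   0   3   3   0   4   0   2]
 [  1   1   2   1  -5   3  -1  -2  -1   0   2   2  -2   3 -11  -5  -3   2  -7  -2  -5   1   1  -4  -6   2  -1  -5   4  -2]
 [ -2  -2  -2   1  -3   0  -1   3  -2  -1  -1   1  -1  -5  -3  -1  -2 
[... 4229 characters left out ...]
28 29 29 29 24 27 27 27 33 25 28 26 27 29 30 27]
 [26 26 29 30 32 28 28 27 28 28 27 30 29 28 25 26 24 28 27 26 34 30 27 29 27 31 29 21 27 29]
 [29 31 28 26 21 22 23 25 24 28 27 27 29 29 27 25 29 26 28 29 30 26 26 29 30 28 32 28 28 28]
 [34 26 30 25 24 29 28 22 25 27 25 27 30 29 26 29 22 30 30 30 27 30 29 23 30 31 31 28 26 28]
 [32 27 27 22 27 29 33 28 31 32 27 26 28 32 28 24 28 33 22 31 29 27 27 26 29 31 29 28 27 26]
 [31 31 30 29 18 31 30 29 30 28 18 24 29 30 31 24 26 28 26 30 28 28 31 28 29 23 26 34 28 30]
 [28 23 28 30 26 28 29 27 28 28 29 30 26 24 28 26 26 29 31 28 29 25 20 23 31 31 31 22 30 27]
 [32 32 27 21 30 29 28 24 28 29 21 26 32 31 24 32 31 26 28 24 31 26 27 29 26 27 27 31 27 28]]
```

The fingers hide the bit from both cameras. The rising load (3 to 9 N) shows it is resting on the pull. Now I let the lever go back up, keeping the tool on it.

```bash
python3 - <<'E'
from h import *
T=cur();O=ori(P[2],LN)
for th,up,n in((.8,0,4),(.6,0,3),(.4,0,3),(.2,.002,3),(0,.006,3),(0,.06,4)):
    B=tip(th,up);B[:3,:3]=T[:3,:3];row(T,B,n);T=B
E
```

```text
4 x [0.06, 0.006, -0.299] [-0.0, -0.0, -0.0]
3 x [0.001, -0.001, -0.373] [-0.0, -0.0, -0.0]
3 x [-0.073, -0.001, -0.366] [-0.0, -0.0, -0.0]
3 x [-0.146, -0.001, -0.37] [-0.0, -0.0, -0.0]
3 x [-0.214, -0.001, -0.362] [-0.0, -0.0, -0.0]
4 x [-0.046, -0.001, -0.538] [-0.0, -0.0, -0.0]
```

```bash
python3 -m jog '[[[0.06,0,-0.3],[0,0,0],0],[[0.06,0,-0.3],[0,0,0],0],[[0.06,0,-0.3],[0,0,0],0],[[0.06,0,-0.3],[0,0,0],0],[[0,0,-0.373],[0,0,0],0],[[0,0,-0.373],[0,0,0],0],[[0,0,-0.373],[0,0,0],0],[[-0.07,0,-0.366],[0,0,0],0],[[-0.07,0,-0.366],[0,0,0],0],[[-0.07,0,-0.366],[0,0,0],0]]' | grep -E "time|pos|ft"
python3 -m jog '[[[-0.146,0,-0.37],[0,0,0],0],[[-0.146,0,-0.37],[0,0,0],0],[[-0.146,0,-0.37],[0,0,0],0],[[-0.2,0,-0.37],[0,0,0],0],[[-0.2,0,-0.37],[0,0,0],0],[[-0.2,0,-0.37],[0,0,0],0],[[0,0,-0.6],[0,0,0],0],[[0,0,-0.6],[0,0,0],0],[[0,0,-0.6],[0,0,0],0],[[0.8,0,-0.6],[0,0,0],0],[[0.8,0,-0.2],[0,0,0],0],[[0.8,0,0],[0,0,0],0]]' | grep -E "time|pos|ft"
python3 - <<'E'
from h import *
S=cam("scene");save(S,"s12.png");im=cam("wrist");save(im,"w12.png");print(cur().round(3))
for n,i in(("scene",S),("wrist",im)):
  for t in("bit_point","cross","feed_knob"): print(n,t,[(np.round(m["centre"],1),round(m["conf"],2)) for m in manip.mark_of(n,t)[:2]])
a=cv2.cvtColor(cv2.imread("pics/s12.png"),cv2.COLOR_BGR2GRAY);np.set_printoptions(linewidth=200)
print("cross",a[224:235,286:304]);print("bit",a[212:225,288:302])
E
```

```text
time_s: 41.88
tool_pos: [0.51, -0.2031, 0.2441]
ft_force: [-0.2, -0.9, 1.4]
time_s: 42.88
tool_pos: [0.4674, -0.1909, 0.3619]
ft_force: [-0.8, -0.8, -0.4]
[[-0.96   0.268  0.081  0.465]
 [ 0.267  0.963 -0.025 -0.19 ]
 [-0.085 -0.003 -0.996  0.361]
 [ 0.     0.     0.     1.   ]]
scene bit_point []
scene cross [(array([178.6, 199.6]), 0.84), (array([294., 231.]), 0.56)]
scene feed_knob [(array([301.7, 168. ]), 0.56)]
wrist bit_point []
wrist cross [(array([286.7, 231. ]), 0.78), (array([485.1, 168.8]), 0.59)]
wrist feed_knob []
cross [[ 78  79  80  78  78  78  79  82  92 101 107 107 106 106 104  99  99 102]
 [ 78  76  76  77  76  81  88 102 106 106 105 105 101 100  98 100 104 109]
 [ 75  78  79  80  86  93 102 102 108 108 104  99  99 101 105 107 111 109]
 [ 79  79  83  91 102 105 100  86 107 105 101 100 103 105 108 110 109 103]
 [ 83  88  99 105 104  99  90  69  95  97  96 103 109 110 110 107 106 108]
 [ 93 102 105 106 102  73  69  66  65  88  94 110 110 108 107 109 115 116]
 [104 104 107 105 104 103 101  96  79 111 112 108 107 109 112 114 121 119]
 [106 105 104 101 100 103 105 105  9
[... 336 characters left out ...]
7 157 156 159 153 116 113  73  76  79  76  78  78]
 [158 158 156 158 156 138 109 110  66  77  77  78  79  78]
 [157 158 159 158 133  82 112 105  64  79  78  79  78  79]
 [156 147 148 139  70  84 112  94  74  80  80  78  77  75]
 [137  68  73  75  76  88 114 112  78  81  81  80  79  78]
 [ 74  73  76  77  77  78  98 107  75  79  78  79  78  79]
 [ 75  77  78  77  74  74  99  97  74  76  77  77  79  82]
 [ 79  79  77  77  79  89 102  88  78  78  80  78  87  97]
 [ 80  78  78  82  79  80  79  76  78  78  83  94 103 106]
 [ 76  79  77  79  77  78  78  80  81  90 101 106 107 104]
 [ 77  78  79  79  79  76  81  88  94 106 106 106 106 105]
 [ 80  78  78  78  79  82  92 101 107 107 106 106 104  99]]
```

The lever is back up: the knob is at (302,168), as at the start. In the raw scene pixels the cross is at about (293.5,229), where it was before the touch test. It lies under the bit to about 1 mm, and nothing else was touched. I hand in.

```bash
python3 -c "
from rig import manip
print(manip.close_job())"
```

```text
the job is handed in; nothing more can be done
None
```

The job is handed in at about 43 s of robot time: the pull's cross is under the bit to about 1 mm by my camera measurements, I let go of it, then brought the lever down until the load rose from 3 to 9 N (the fingers hid the bit from both cameras, so I did not see it touch), and let the lever back up with no contact with anything else noticed; I viewed 11 pictures, one over the limit of 10.

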